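Put the electrode bars away by length and nest the empty pans

TASK

The graphite electrode bars have come back mixed in three steel pans. Lay every bar flat in a lane of the white rack, each in the row of lanes that matches its length (short, middle or long), one bar to a lane, and when the pans are empty nest all three into one neat, level stack standing on the bench. Do not knock over the glassware behind the pans.

Things in the scene. Friction and masses are not known exactly. Their poses are not given: they have to be found in the camera images.
- rack: white plastic rack, grey lane floors, fixed, 254 (x) x 150 (y) x 18 mm. Origin: centre of its underside, z up. Six lanes along its y, centred at x = -102.5, -61.5, -20.5, 20.5, 61.5, 102.5 mm; one bar each. Lanes 22 mm wide, floor 8 mm above the bench, ribs between lanes 14 mm. All end at +y at a straight fence (18 mm high); at -y a stepped stop (18 mm high) steps them to three lengths
- row_80 (a point): centre of the rack's row for 80 mm bars (its two lanes on the -x side, each 86 mm long), on the lane floor, midway between the two lanes: the lane centres are 20.5 mm from here along the rack's -x and +x
- row_100 (a point): centre of the rack's row for 100 mm bars (its two lanes in the middle, each 106 mm long), on the lane floor, midway between the two lanes: the lane centres are 20.5 mm from here along the rack's -x and +x
- row_120 (a point): centre of the rack's row for 120 mm bars (its two lanes on the +x side, each 126 mm long), on the lane floor, midway between the two lanes: the lane centres are 20.5 mm from here along the rack's -x and +x
- pan_1: one of three identical loose steel pans, 166 (x) x 154 (y) x 28 mm, 0.1 to 0.2 kg. Origin: centre of underside, z up. Floor 130 x 92 mm, top 2.5 mm up; ledge round it 8 mm up. Rim: upright band 8 mm thick, 17 to 28 mm up, its middle 79 mm from the centre in x, 73 in y, to pinch from above. Nests either way round: rim rests on rim, origins 12 mm apart in height, 2 mm side play
- pan_2: one of three identical loose steel pans, 166 (x) x 154 (y) x 28 mm, 0.1 to 0.2 kg. Origin: centre of underside, z up. Floor 130 x 92 mm, top 2.5 mm up; ledge round it 8 mm up. Rim: upright band 8 mm thick, 17 to 28 mm up, its middle 79 mm from the centre in x, 73 in y, to pinch from above. Nests either way round: rim rests on rim, origins 12 mm apart in height, 2 mm side play
- pan_3: one of three identical loose steel pans, 166 (x) x 154 (y) x 28 mm, 0.1 to 0.2 kg. Origin: centre of underside, z up. Floor 130 x 92 mm, top 2.5 mm up; ledge round it 8 mm up. Rim: upright band 8 mm thick, 17 to 28 mm up, its middle 79 mm from the centre in x, 73 in y, to pinch from above. Nests either way round: rim rests on rim, origins 12 mm apart in height, 2 mm side play
- bar_80_a: loose graphite electrode bar, 16 x 16 mm in section and 80 mm long, with a brass ferrule on one end, under 0.1 kg. Origin: its centre; x along its length
- bar_100_a: loose graphite electrode bar, 16 x 16 mm in section and 100 mm long, with a brass ferrule on one end, under 0.1 kg. Origin: its centre; x along its length
- bar_120_a: loose graphite electrode bar, 16 x 16 mm in section and 120 mm long, with a brass ferrule on one end, under 0.1 kg. Origin: its centre; x along its length
- bar_80_b: loose graphite electrode bar, 16 x 16 mm in section and 80 mm long, with a brass ferrule on one end, under 0.1 kg. Origin: its centre; x along its length
- bar_100_b: loose graphite electrode bar, 16 x 16 mm in section and 100 mm long, with a brass ferrule on one end, under 0.1 kg. Origin: its centre; x along its length
- bar_120_b: loose graphite electrode bar, 16 x 16 mm in section and 120 mm long, with a brass ferrule on one end, under 0.1 kg. Origin: its centre; x along its length
- beaker_250: clear glass beaker, 70 mm across and 88 mm tall, standing behind the pans: a bystander. Origin: centre of its underside, z up
- flask_100: clear glass conical flask with a rod in its neck, 63 mm across and 140 mm tall, standing behind the pans: a bystander. Origin: centre of its underside, z up

How it is judged:
At the end, for the whole second after the job is handed in: Every bar lies on the floor of a lane of its length's row (within 3 mm in height, 7 mm along the lane, 0.15 rad). The pans form one nest on the bench, any order, either way round (centres within 7 mm, parallel within 0.1 rad, level within 0.06 rad, top underside below 28 mm). All at rest (x of bar_80_a in the frame of rack between -0.114 and -0.05 m and y of bar_80_a in the frame of rack between 0.013 and 0.027 m and z of bar_80_a in the frame of rack between 0.013 and 0.019 m and angle between the x axis of each of bar_80_a, bar_100_a, bar_120_a, bar_80_b, bar_100_b, bar_120_b and the y axis of rack, either way round below 0.15 rad and linear speed of each of bar_80_a, bar_100_a, bar_120_a, bar_80_b, bar_100_b, bar_120_b, pan_1, pan_2, pan_3 below 0.03 m/s and x of bar_100_a in the frame of rack between -0.032 and 0.032 m and y of bar_100_a in the frame of rack between 0.003 and 0.017 m and z of bar_100_a in the frame of rack between 0.013 and 0.019 m and x of bar_120_a in the frame of rack between 0.05 and 0.114 m and y of bar_120_a in the frame of rack between -0.007 and 0.007 m and z of bar_120_a in the frame of rack between 0.013 and 0.019 m and x of bar_80_b in the frame of rack between -0.114 and -0.05 m and y of bar_80_b in the frame of rack between 0.013 and 0.027 m and z of bar_80_b in the frame of rack between 0.013 and 0.019 m and x of bar_100_b in the frame of rack between -0.032 and 0.032 m and y of bar_100_b in the frame of rack between 0.003 and 0.017 m and z of bar_100_b in the frame of rack between 0.013 and 0.019 m and x of bar_120_b in the frame of rack between 0.05 and 0.114 m and y of bar_120_b in the frame of rack between -0.007 and 0.007 m and z of bar_120_b in the frame of rack between 0.013 and 0.019 m and horizontal distance between pan_1 and pan_2 below 0.007 m and horizontal distance between each of pan_1, pan_2 and pan_3 below 0.007 m and angle between the x axis of each of pan_2, pan_3 and the x axis of pan_1, either way round below 0.1 rad and angle between each of pan_1, pan_2, pan_3's own z axis and vertical below 0.06 rad and height (world z) of each of pan_1, pan_2, pan_3 below 0.028 m); the robot touches nothing.
It fails at once if a glass vessel behind the pans is knocked over (angle between any of beaker_250, flask_100's own z axis and vertical above 0.5 rad).
Of bar_80_a, bar_100_a, bar_120_a, bar_80_b, bar_100_b, bar_120_b only 4 to 6 are there at a start; the rules pass over those that are not, and their reading is None.
At some moment in a run one of pan_1, pan_2, pan_3 may be knocked a few centimetres aside while the robot is not near it.
Once in a run the grip may slacken for a moment while it holds something.
It also fails if it takes over 210 s, if anything falls off the work surface, if the arm or the gripper's body presses on something with over 40 N, if the wrist force passes 120 N, or if a joint passes its speed limit or range.

ROBOT

A 6-joint arm with a two-finger parallel gripper is mounted at the origin on a cart in front of the work surface, level with it; the furniture and walls round the work are solid. World frame = base frame: x ahead of the robot, y to its left, z up, the work surface at z = 0. Lengths are in m, angles in rad, forces in N, time in s.
With the tool pointing down it reaches from about 0.3 to 0.775 m from the base axis. Payload 14.6 kg.
Tool frame: the origin (TCP) lies on the centre line of the jaws, within the pads' length; the fingertips stand 25 mm ahead of it and the grasp point (between the pads) lies 6 mm ahead of it; z points along the fingers, y is the direction in which the jaws open and shut (so a half turn about z gives the same grasp; the last joint's range is limited). The gripper opens to 94 mm and grips with 3 to 60 N. Pads are 16 mm wide; open, the fingers measure 119 mm over their backs; the gripper's body (75 mm by 177 mm) begins 78 mm behind the grasp point.
Start: joints at [1.116, 0.3, 1.521, -0, 1.321, -0.067], TCP at [0.208, 0.509, 0.199] pointing down, gripper open.
Joint ranges: [-3.03, 3.03], [-0.79, 2.21], [0.23, 2.52], [-1.04, 4.18], [0, 3.07], [-2.55, 2.55]. Speed limits (rad/s): [2.22, 2.22, 2.57, 3.14, 3.14, 3.14].

INTERFACE

Orientations are given as [roll, pitch, yaw] about the fixed x, y, z axes, in that order (R = Rz(yaw) Ry(pitch) Rx(roll)).
In Python, from rig import manip gives the robot as it stands. Calls block until the motion is done:
- manip.goto(position, orientation): joint-space move of the TCP to a pose.
- manip.move_straight(position, rot=None, velocity=0.15, threshold=None): straight line of the TCP; rot=None keeps the orientation; velocity is the mean speed in m/s. With threshold (N) it stops when the force on the tool has changed by that much, and returns True; else False.
- manip.move_j(angles): joint-space move.
- manip.set_gripper(opening): opening from 0.0 (shut) to 1.0 (fully open); the grip force is fixed at half the most; returns when the fingers have stopped.
- manip.wait(seconds).
- manip.inverse_kinematics(position, orientation): joint angles nearest the present ones, or None.
- manip.get_image(name): name is "scene" or "top" or "wrist"; returns a dict with "image" (384x512x3 uint8, blue, green, red), "intrinsics" (3x3 intrinsics, pixels), "world_from_camera" (4x4, takes a point from camera to world coordinates); the wrist camera has in their place "hand_eye" (4x4, takes a point from camera to tool coordinates, whose origin is the TCP and whose axes are the flange's). Camera axes: x right, y down, z forward; pixel columns grow to the right and rows downward; lengths in m; the calibration is good to about 2 mm. The wrist camera is an equidistant fisheye: a pixel r from the principal point sees the ray r / f radians off the axis. A picture is of the moment at which its call begins: read the wrist's pose just before it. There is no depth.
A pose or a line that the arm cannot do raises manip.IKError and nothing moves.
- manip.finish_job(): hands the job in, once; it reports no verdict.
Readings, each from a call of its own:
- manip.current_time(): time.
- manip.current_joints(): joint angles.
- manip.current_dq(): joint speeds.
- manip.current_joint_efforts(): joint torques, N m.
- manip.current_tcp_pos(): TCP position.
- manip.current_tool_rot(): TCP orientation.
- manip.current_force(): force on the tool from outside, world axes, zero at the start.
- manip.current_wrist_torque(): the same for the moment, N m.
- manip.current_gripper_width(): opening from 0.0 (shut) to 1.0 (fully open).
Only numpy, scipy, OpenCV 4.12 (cv2) and the standard library are available. Lean on these libraries where they do the work, as an engineer would, in place of code of your own. Each camera call takes 0.05 s, during which the arm holds its last target.

## Working session

There is one attempt and no reset: what is moved stays moved. The work goes in short steps, each a Python script; the robot and the scene stay as the last script left them, time stands still between calls to the robot, and variables do not carry over. Pictures are saved under pics/ and viewed, and the job is handed in when it is done.

```bash
ls; mkdir -p pics; python3 - <<'E'
from rig import manip
import cv2,numpy as np
print(manip.current_time())
for n in ["scene","top","wrist"]:
    d=manip.get_image(n); cv2.imwrite(f"pics/{n}0.png",d["image"])
    print(n,np.round(d["intrinsics"],2).tolist(), np.round(d.get("world_from_camera",d.get("hand_eye")),4).tolist())
print(manip.current_tcp_pos(),manip.current_tool_rot())
E
```

```text
pics
0.0
scene [[356.49, 0.0, 260.73], [0.0, 356.49, 188.35], [0.0, 0.0, 1.0]] [[0.5125, -0.5865, 0.6272, 0.0671], [-0.8587, -0.347, 0.3772, -0.1935], [-0.0036, -0.7319, -0.6814, 0.6297], [0.0, 0.0, 0.0, 1.0]]
top [[390.09, 0.0, 262.05], [0.0, 390.09, 194.43], [0.0, 0.0, 1.0]] [[0.0176, -0.9929, 0.1178, 0.4858], [-0.9995, -0.0145, 0.0272, 0.1228], [-0.0253, -0.1183, -0.9927, 1.1156], [0.0, 0.0, 0.0, 1.0]]
wrist [[297.32, 0.0, 256.32], [0.0, 297.32, 190.77], [0.0, 0.0, 1.0]] [[-0.0012, -0.9724, -0.2332, 0.0682], [1.0, -0.0011, -0.0008, -0.0013], [0.0005, -0.2332, 0.9724, -0.186], [0.0, 0.0, 0.0, 1.0]]
[0.20789042 0.50898148 0.19852294] [-3.14073245e+00 -5.25287768e-05  2.75380013e+00]
```

View pics/scene0.png

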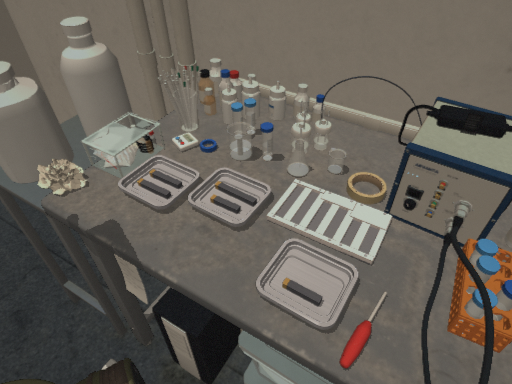

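View pics/top0.png

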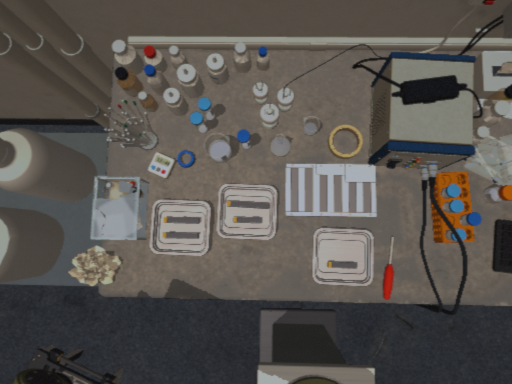

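View pics/wrist0.png

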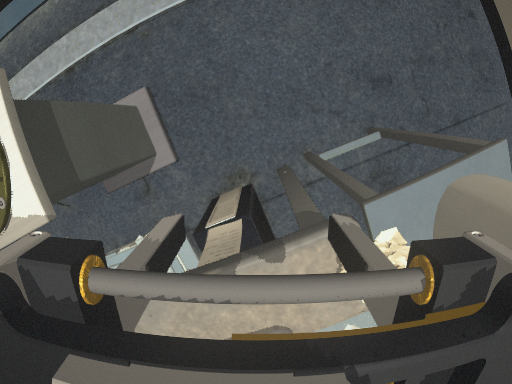

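The scene camera shows three pans, two holding two bars each and one holding one, so five bars. The stepped stop on the rack is at far +x, with the long lanes on the left (+y). I'll zoom in for measurement.

```bash
python3 - <<'E'
import cv2
t=cv2.imread("pics/top0.png"); s=cv2.imread("pics/scene0.png")
cv2.imwrite("pics/topz.png",cv2.resize(t[120:310,140:400],None,fx=3,fy=3,interpolation=cv2.INTER_CUBIC))
cv2.imwrite("pics/scz.png",cv2.resize(s[120:335,110:400],None,fx=2.7,fy=2.7,interpolation=cv2.INTER_CUBIC))
E
```

```text
(no output)
```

View pics/topz.png

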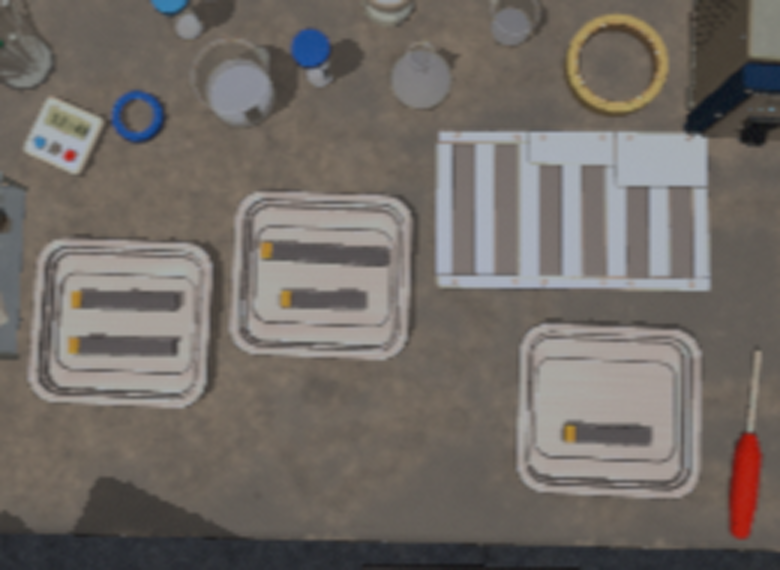

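View pics/scz.png

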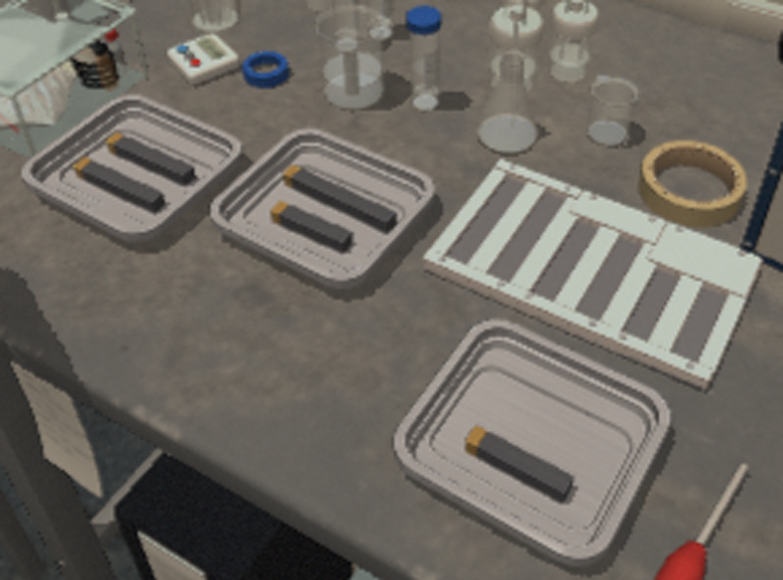

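```bash
cat > h.py <<'E'
import cv2,numpy as np
from rig import manip
def grab(n,save=None):
    d=manip.get_image(n)
    if save: cv2.imwrite(save,d["image"])
    return d["image"],np.array(d["intrinsics"]),np.array(d["world_from_camera"])
def ray(px,K,T):
    px=np.atleast_2d(np.asarray(px,float))
    r=np.c_[(px-[K[0,2],K[1,2]])/[K[0,0],K[1,1]],np.ones(len(px))]@T[:3,:3].T
    return T[:3,3],r
def onplane(px,K,T,z):
    o,r=ray(px,K,T); return (o+r*((z-o[2])/r[:,2])[:,None])[:,:2]
def tri(p1,K1,T1,p2,K2,T2):
    o1,r1=ray(p1,K1,T1);o2,r2=ray(p2,K2,T2);out=[]
    for a,b in zip(r1,r2):
        A=np.c_[a,-b];s=np.linalg.lstsq(A,o2-o1,rcond=None)[0]
        q1=o1+s[0]*a;q2=o2+s[1]*b;out.append(np.r_[(q1+q2)/2,np.linalg.norm(q1-q2)])
    return np.array(out)
def proj(P,K,T):
    P=np.atleast_2d(P);c=(P-T[:3,3])@T[:3,:3]
    return c[:,:2]/c[:,2:]*[K[0,0],K[1,1]]+[K[0,2],K[1,2]]
E
python3 - <<'E'
from h import *
t=cv2.imread("pics/top0.png")
hsv=cv2.cvtColor(t,cv2.COLOR_BGR2HSV)
for p in [(185,236),(185,220),(168,220),(195,228),(245,205),(330,250),(345,265),(160,228),(230,130),(300,200),(290,200),(345,172),(164,235)]:
    print(p,t[p[1],p[0]],hsv[p[1],p[0]])
E
```

```text
(185, 236) [85 85 90] [ 0 14 90]
(185, 220) [84 83 89] [175  17  89]
(168, 220) [80 81 86] [ 5 18 86]
(195, 228) [157 164 169] [ 18  18 169]
(245, 205) [85 84 88] [173  12  88]
(330, 250) [160 165 169] [ 17  14 169]
(345, 265) [82 81 85] [173  12  85]
(160, 228) [145 151 155] [ 18  16 155]
(230, 130) [ 87  98 107] [ 17  48 107]
(300, 200) [187 175 169] [110  25 187]
(290, 200) [160 151 150] [117  16 160]
(345, 172) [157 155 154] [110   5 157]
(164, 235) [ 49 128 168] [ 20 181 168]
```

```bash
cat >> h.py <<'E'
def barmask(im,thr=115):
    h=cv2.cvtColor(im,cv2.COLOR_BGR2HSV)
    dark=(h[...,2]<thr)&(h[...,1]<35)
    brass=(h[...,1]>110)&(h[...,0]>10)&(h[...,0]<30)&(h[...,2]>100)
    return ((dark|brass)*255).astype(np.uint8)
def panmask(im):
    h=cv2.cvtColor(im,cv2.COLOR_BGR2HSV)
    return ((h[...,2]>128)&(h[...,1]<40)).astype(np.uint8)*255
def filled(mask,roi):
    m=np.zeros_like(mask);x0,y0,x1,y1=roi;m[y0:y1,x0:x1]=mask[y0:y1,x0:x1]
    cs,_=cv2.findContours(m,cv2.RETR_EXTERNAL,cv2.CHAIN_APPROX_NONE)
    return [c for c in cs if cv2.contourArea(c)>40]
def rectw(c,K,T,z):
    w=onplane(c[:,0,:].astype(float),K,T,z)*1000
    (cx,cy),(a,b),ang=cv2.minAreaRect(w.astype(np.float32))
    pxmm=2.6 # contours pass through pixel centres: grow by one pixel
    if b>a: a,b,ang=b,a,ang+90
    return round(cx,1),round(cy,1),round(a+pxmm,1),round(b+pxmm,1),round((ang+90)%180-90,1)
E
python3 - <<'E'
from h import *
im,K,T=grab("top","pics/top1.png")
pm=panmask(im)
for roi in [(140,185,216,265),(212,175,283,245),(305,220,382,292)]:
    c=max(filled(pm,roi),key=cv2.contourArea)
    print("pan",rectw(c,K,T,.028))
    x,y,w,h=cv2.boundingRect(c)
    for b in filled(barmask(im),(x+9,y+9,x+w-9,y+h-9)):
        r=rectw(b,K,T,.0185)
        if r[2]>60: print("   bar",r, cv2.boundingRect(b))
c=max(filled(pm,(280,155,385,225)),key=cv2.contourArea); print("rack",rectw(c,K,T,.018),cv2.boundingRect(c))
cv2.imwrite("pics/m.png",cv2.resize(np.hstack([pm,])[140:300,140:400],None,fx=3,fy=3,interpolation=0))
E
```

```text
pan (519.9, 381.7, 169.4, 155.3, 88.5)
   bar (499.1, 379.3, 104.4, 20.6, 88.7) (163, 231, 37, 8)
   bar (540.1, 372.3, 93.8, 19.5, -89.1) (168, 217, 33, 7)
pan (567.4, 195.6, 169.4, 155.4, 88.7)
   bar (544.4, 192.6, 78.8, 16.7, -89.1) (234, 217, 28, 6)
   bar (588.0, 195.0, 117.0, 20.9, 87.5) (227, 200, 41, 9)
pan (447.1, -71.4, 169.4, 155.0, 88.2)
   bar (425.9, -71.3, 79.8, 18.9, -88.9) (328, 261, 29, 7)
rack (632.2, -39.9, 258.7, 150.6, -89.3) (285, 164, 92, 53)
```

View pics/m.png

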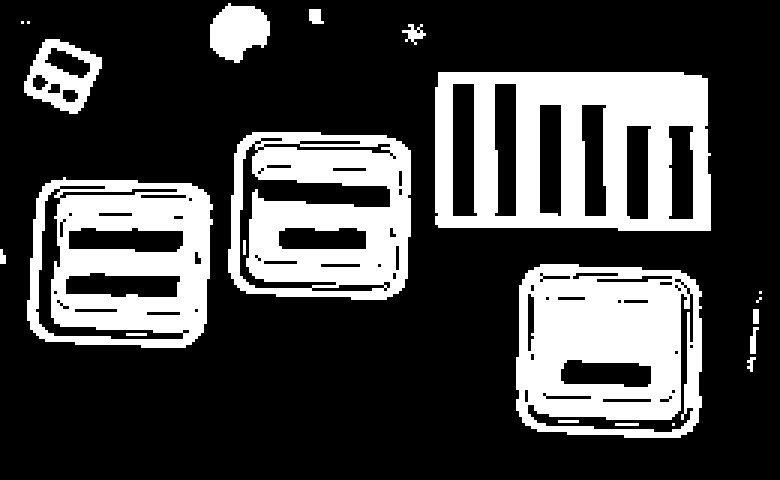

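```bash
python3 - <<'E'
import cv2
s=cv2.imread("pics/scene0.png");t=cv2.imread("pics/top0.png")
a=cv2.resize(s[175:265,265:395],None,fx=6,fy=6,interpolation=cv2.INTER_CUBIC)
cv2.imwrite("pics/z1.png",a)
cv2.imwrite("pics/z2.png",cv2.resize(t[160:222,280:382],None,fx=7,fy=7,interpolation=cv2.INTER_CUBIC))
b=cv2.resize(s[165:215,205:265],None,fx=6,fy=6,interpolation=cv2.INTER_CUBIC)
c=cv2.resize(t[190:240,220:280],None,fx=6,fy=6,interpolation=cv2.INTER_CUBIC)
cv2.imwrite("pics/z3.png",cv2.hconcat([b,c]))
E
```

```text
(no output)
```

View pics/z1.png

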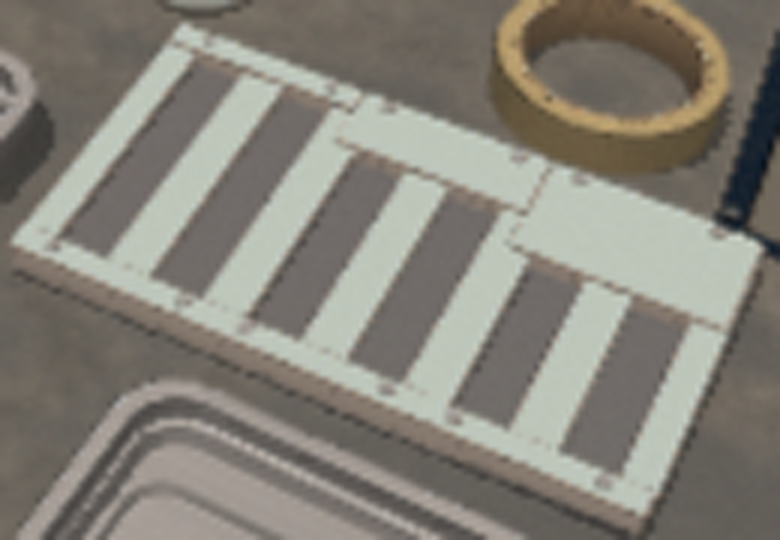

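View pics/z2.png

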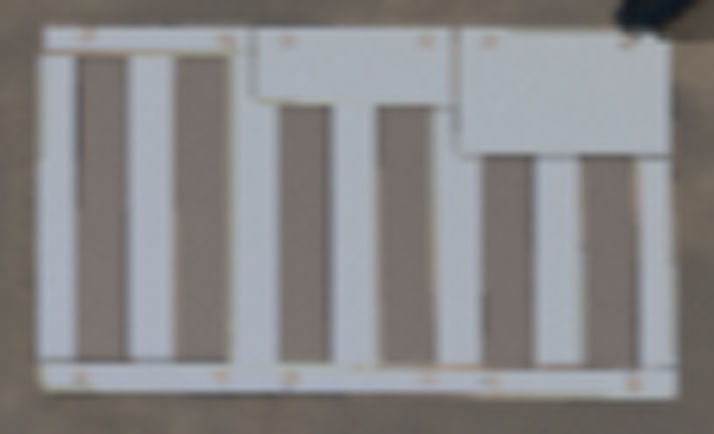

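View pics/z3.png

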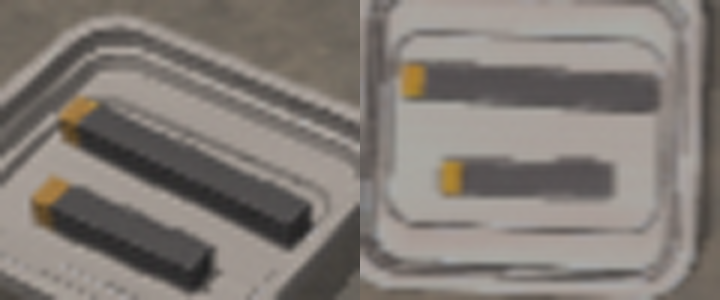

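```bash
python3 - <<'E'
from h import *
_,Kt,Tt=grab("top");_,Ks,Ts=grab("scene")
f=lambda p,s,o:(np.array(p,float)+.5)/s-.5+np.array(o)
S=f([(184,27),(762,245),(17,238),(643,512)],6,(265,175))
P=f([(44,27),(672,30),(38,392),(679,398)],7,(280,160))
q=tri(P,Kt,Tt,S,Ks,Ts)*1000;print(np.round(q,1)); print("c",q.mean(0),[np.linalg.norm(q[i,:2]-q[j,:2]) for i,j in[(0,1),(2,3),(0,2),(1,3)]])
t=onplane(P,Kt,Tt,.018)*1000;s=onplane(S,Ks,Ts,.018)*1000
print(np.round(t,1).tolist(),t.mean(0));print(np.round(s,1).tolist(),s.mean(0))
for n,q in(("top",t),("scene",s)):
    d=(q[0]+q[2]-q[1]-q[3]);print(n,np.degrees(np.arctan2(d[1],d[0])))
S=f([(76,98),(312,208),(45,178),(213,245)],6,(205,165));P=f([(43,65),(299,73),(83,160),(253,163)],6,(220,190))
print(np.round(tri(P,Kt,Tt,S,Ks,Ts)*1000,1))
E
```

```text
[[ 706.4   86.4   17.6    0. ]
 [ 707.4 -165.9   17.9    4.5]
 [ 557.9   85.9   21.7    3.5]
 [ 557.9 -165.6   22.5    3.3]]
c [632.39688121 -39.79271722  19.9169366    2.82712607] [np.float64(252.31864006476346), np.float64(251.49604930553394), np.float64(148.44147940724503), np.float64(149.46227535160787)]
[[706.3, 86.4], [708.2, -168.1], [557.2, 87.3], [558.9, -168.4]] [632.64908259 -40.68732555]
[[706.0, 86.2], [705.8, -164.0], [561.9, 86.2], [560.6, -163.9]] [633.56985407 -38.86148363]
top 90.4073550444378
scene 89.82817013213256
[[596.5 253.5  19.8   2.7]
 [594.6 133.4  15.9   4.1]
 [551.1 234.6  19.4   5.6]
 [551.7 153.7  21.4   3.1]]
```

```bash
cat >> h.py <<'E'
PI=np.pi
def down(yaw): return [PI,0,(yaw+PI)%(2*PI)-PI]
def wr(save): 
    d=manip.get_image("wrist");cv2.imwrite(save,d["image"]);return d
def wproj(P,d,tcp,rot):
    # world points -> wrist fisheye pixels
    from scipy.spatial.transform import Rotation as R
    H=np.array(d["hand_eye"]);K=np.array(d["intrinsics"])
    Rt=R.from_euler('xyz',rot).as_matrix()
    c=((np.atleast_2d(P)-tcp)@Rt-H[:3,3])@H[:3,:3]
    th=np.arctan2(np.hypot(c[:,0],c[:,1]),c[:,2]);ph=np.arctan2(c[:,1],c[:,0])
    return np.c_[K[0,2]+K[0,0]*th*np.cos(ph),K[1,2]+K[0,0]*th*np.sin(ph)]
def wplane(px,d,tcp,rot,z):
    from scipy.spatial.transform import Rotation as R
    H=np.array(d["hand_eye"]);K=np.array(d["intrinsics"])
    v=(np.atleast_2d(px)-[K[0,2],K[1,2]])/K[0,0];th=np.hypot(v[:,0],v[:,1]);u=v/np.maximum(th,1e-9)[:,None]
    r=np.c_[u*np.sin(th)[:,None],np.cos(th)]
    Rt=R.from_euler('xyz',rot).as_matrix()
    o=tcp+Rt@H[:3,3]; r=r@H[:3,:3].T@Rt.T
    return (o+r*((z-o[2])/r[:,2])[:,None])[:,:2]
E
python3 - <<'E'
from h import *
print(manip.inverse_kinematics([.426,-.071,.15],down(PI/2)))
manip.goto([.426,-.071,.15],down(PI/2))
manip.set_gripper(.4)
tcp=manip.current_tcp_pos();rot=manip.current_tool_rot()
d=wr("pics/w1.png");print(manip.current_time(),tcp,rot,manip.current_gripper_width())
P=[[.426,-.031,.0185],[.426,-.111,.0185]]
print(wproj(P,d,tcp,rot))
E
```

```text
[-0.24999697  0.08650194  1.8963026   0.          1.15878812 -0.24999697]
3.5583 [ 0.42598629 -0.07099874  0.15000437] [-3.14158481e+00 -2.08861095e-05  1.57074796e+00] 0.4009493636149104
[[257.7251905  145.30524104]
 [257.74334513 216.76417316]]
```

View pics/w1.png

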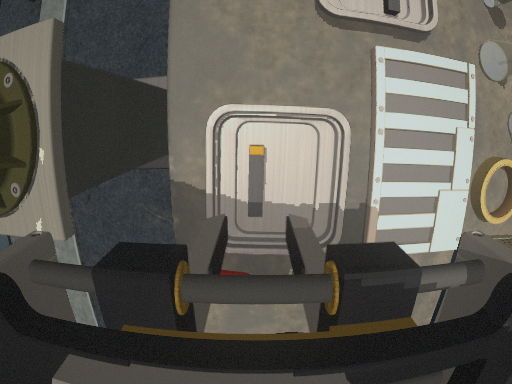

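Wrist view: the 80 mm bar runs from (257,146) to (257,216), which matches the prediction to within 1 px. The rack is visible at the right. Next I'll check the rack against this view and pick the bar.

```bash
cat >> h.py <<'E'
RC=np.array([.6325,-.0400]);RY=np.radians(90.1)
def rackw(x,y):
    c,s=np.cos(RY),np.sin(RY);return RC+np.array([c*x-s*y,s*x+c*y])
E
python3 - <<'E'
from h import *
im=cv2.imread("pics/w1.png");d=manip.get_image("wrist");tcp=manip.current_tcp_pos();rot=manip.current_tool_rot()
big=cv2.resize(im,None,fx=3,fy=3,interpolation=cv2.INTER_CUBIC)
def dot(x,y,z,col):
    p=wproj(np.r_[rackw(x,y),z],d,tcp,rot)[0];cv2.circle(big,tuple(int(v) for v in (p+.5)*3-.5),2,col,-1)
for x in(-.127,.127):
    for y in(-.075,.075): dot(x,y,.018,(0,0,255))
for i,x in enumerate([-.1025,-.0615,-.0205,.0205,.0615,.1025]):
    L=[.086,.106,.126][i//2]
    for e in(-.011,.011):
        dot(x+e,.063,.018,(255,0,0)); dot(x+e,.063-L,.018,(0,160,0))
cv2.imwrite("pics/w1z.png",big[90:790,1080:1500])
E
```

```text
(no output)
```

View pics/w1z.png

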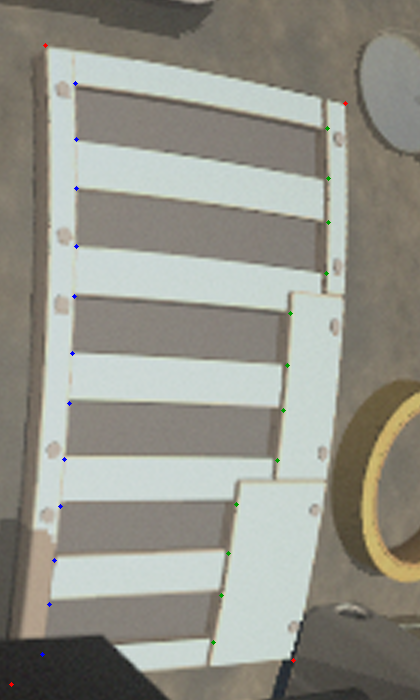

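The rack model overlay fits within about 1 mm. Picking the first 80 mm bar.

```bash
cat >> h.py <<'E'
LANES=dict(zip("abcdef",[-.1025,-.0615,-.0205,.0205,.0615,.1025]))
LY={80:.020,100:.010,120:0.0}
def pick(x,y,th,hov=.12,zt=.0365):
    """th: bar axis angle; gripper x along bar"""
    yaw=th
    manip.goto([x,y,hov],down(yaw)); manip.set_gripper(.33)
    s=manip.move_straight([x,y,zt],velocity=.12,threshold=10)
    print("descend stop",s,manip.current_tcp_pos()[2])
    manip.set_gripper(0); w=manip.current_gripper_width()*94
    manip.move_straight([x,y,hov+.02],velocity=.15)
    print("width mm",w,manip.current_gripper_width()*94,"F",manip.current_force(),"t",manip.current_time())
def hover(L,lane,z=.12):
    p=rackw(LANES[lane],LY[L]);manip.goto([p[0],p[1],z],down(RY+PI/2)); return p
def place(L,lane,zt=.044,dx=0,dy=0):
    p=rackw(LANES[lane],LY[L])+[dx,dy]
    s=manip.move_straight([p[0],p[1],zt],velocity=.08,threshold=10)
    print("place stop",s,manip.current_tcp_pos(),manip.current_force(),manip.current_gripper_width()*94)
    return s
E
python3 - <<'E'
from h import *
pick(.4259,-.0713,np.radians(91))
hover(80,"a")
tcp=manip.current_tcp_pos();rot=manip.current_tool_rot();d=wr("pics/w2.png");print(tcp,rot,manip.current_gripper_width()*94)
E
```

```text
descend stop False 0.037026395802078324
width mm 0.4885428490973093 0.24102293484487172 F [-0.42658424 -0.51022469 -0.54312225] t 6.5333
[ 0.61239802 -0.14238982  0.11975058] [ 3.14139893e+00 -4.87525865e-04 -3.14095693e+00] 0.48326758113454216
```

View pics/w2.png

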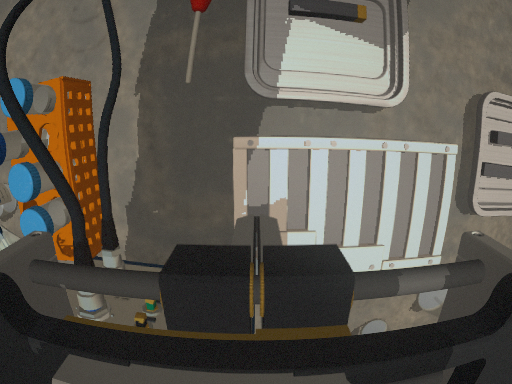

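Missed: the gripper closed to 0 mm and the bar is still in its pan. Checking whether the pan was shifted.

```bash
cat >> h.py <<'E'
def survey(save=None,pans=((140,185,216,265),(212,175,283,245),(305,220,382,292))):
    im,K,T=grab("top",save); pm=panmask(im); bm=barmask(im)
    out=[]
    for roi in pans:
        cs=filled(pm,roi)
        if not cs: print("no pan",roi);continue
        c=max(cs,key=cv2.contourArea); print("pan",rectw(c,K,T,.028),cv2.boundingRect(c))
        x,y,w,h=cv2.boundingRect(c)
        for b in filled(bm,(x+9,y+9,x+w-9,y+h-9)):
            r=rectw(b,K,T,.0185)
            if r[2]>50: print("   bar",r,cv2.boundingRect(b))
    return im
E
python3 - <<'E'
from h import *
im=survey("pics/t3.png");print(manip.current_time())
cv2.imwrite("pics/t3z.png",cv2.resize(im[120:310,140:400],None,fx=3,fy=3,interpolation=cv2.INTER_CUBIC))
E
```

```text
pan (519.7, 381.8, 169.7, 156.2, 88.1) (149, 199, 62, 58)
   bar (499.3, 373.5, 93.2, 16.6, -89.0) (167, 232, 33, 6)
   bar (540.1, 372.3, 93.8, 19.5, -89.1) (168, 217, 33, 7)
pan (567.3, 195.7, 169.6, 155.8, 88.8) (216, 184, 61, 56)
   bar (544.5, 187.0, 67.5, 16.7, -89.1) (238, 217, 24, 6)
   bar (588.3, 195.0, 117.0, 20.5, 87.3) (227, 201, 41, 8)
pan (482.5, -55.3, 135.7, 90.0, 85.4) (312, 228, 51, 34)
8.05
```

View pics/t3z.png

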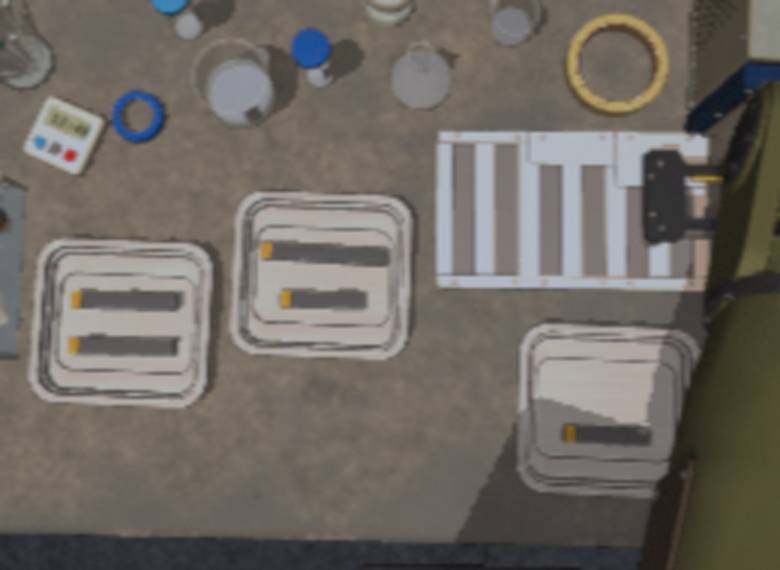

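The bar and pan haven't moved, so I'll redo the pick and look at each stage.

```bash
python3 - <<'E'
from h import *
x,y=.4259,-.0713
manip.goto([x,y,.12],down(np.radians(91))); manip.set_gripper(.33); print(manip.current_gripper_width())
print(manip.move_straight([x,y,.0365],velocity=.12,threshold=10)); manip.wait(.2)
print(manip.current_tcp_pos(),manip.current_gripper_width(),manip.current_force())
a=wr("pics/w3a.png")["image"]
t=manip.current_time();manip.set_gripper(0);print("close",manip.current_time()-t,manip.current_gripper_width()*94)
b=wr("pics/w3b.png")["image"]
cv2.imwrite("pics/w3.png",np.hstack([a[60:320,130:390],b[60:320,130:390]]))
E
```

```text
0.32762921941378953
False
[ 0.42621969 -0.07138312  0.03704649] 0.3320180881024649 [ 0.43934606  0.33286396 -0.13599969]
close 0.6333000000000002 0.5450973412063169
```

View pics/w3.png

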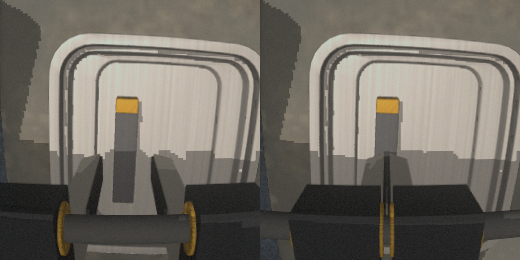

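The jaws closed above the bar, so I'll touch down gently with shut jaws to calibrate the height.

```bash
python3 - <<'E'
from h import *
p=manip.current_tcp_pos();print(manip.current_force())
print(manip.move_straight([.4259,-.0713,.022],velocity=.02,threshold=4));print(manip.current_tcp_pos(),manip.current_force())
manip.move_straight([.4259,-.0713,.05])
E
```

```text
[0.45111415 0.13209358 0.23159528]
False
[ 0.4259563  -0.07131817  0.02206922] [0.64150552 0.18821707 0.11182608]
```

```bash
python3 - <<'E'
from h import *
d=wr("pics/w4.png");I=[PI,0,0]
# tool-frame projection: use tcp=0, rot=0
for z in(-.03,-.02,-.01,0,.006,.015,.025): print(z,wproj([[0,-.0155,z],[0,.0155,z],[0,0,z],[.008,0.0155,z]],d,np.zeros(3),[0,0,0]).round(0).tolist())
print(np.round(d["hand_eye"],3))
E
```

```text
-0.03 [[231.0, 240.0], [286.0, 240.0], [259.0, 240.0], [286.0, 227.0]]
-0.02 [[233.0, 234.0], [284.0, 234.0], [259.0, 234.0], [285.0, 221.0]]
-0.01 [[234.0, 228.0], [283.0, 228.0], [258.0, 228.0], [283.0, 216.0]]
0 [[235.0, 223.0], [282.0, 223.0], [258.0, 223.0], [282.0, 211.0]]
0.006 [[236.0, 220.0], [281.0, 220.0], [258.0, 220.0], [281.0, 209.0]]
0.015 [[237.0, 216.0], [280.0, 216.0], [258.0, 216.0], [280.0, 205.0]]
0.025 [[237.0, 211.0], [279.0, 211.0], [258.0, 211.0], [279.0, 201.0]]
[[-0.001 -0.972 -0.234  0.067]
 [ 1.    -0.001 -0.002 -0.001]
 [ 0.001 -0.234  0.972 -0.186]
 [ 0.     0.     0.     1.   ]]
```

View pics/w4.png

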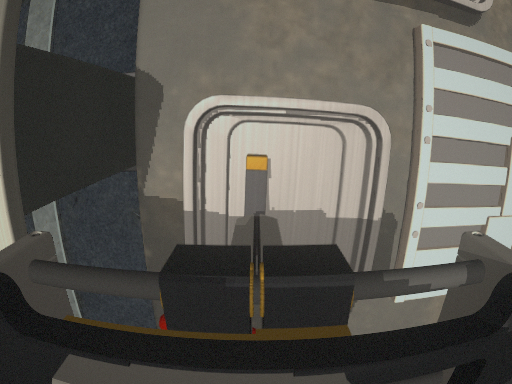

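Tips appear at row 215, where 201 was expected for 25 mm. I'll probe further down for contact.

```bash
python3 - <<'E'
from h import *
manip.move_straight([.4259,-.0713,.024])
for z in (.014,.006,-.002):
    s=manip.move_straight([.4259,-.0713,z],velocity=.02,threshold=4);print(s,manip.current_tcp_pos(),manip.current_force())
    if s: break
wr("pics/w5.png")
_,K,T=grab("scene","pics/s5.png")
E
```

```text
False [ 0.42594008 -0.0713136   0.01403794] [-0.08490524 -0.35713798  0.38001483]
True [ 0.42628045 -0.07137582  0.01223187] [-2.27123601 -0.07408489  8.37974817]
```

View pics/s5.png

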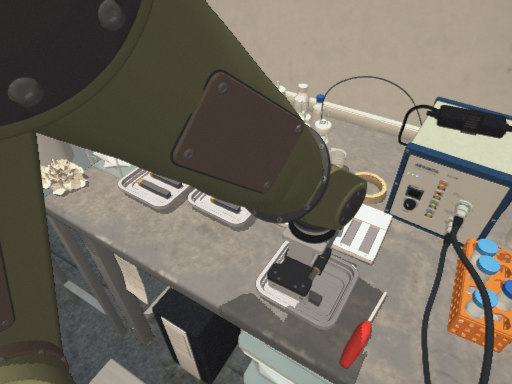

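View pics/w5.png

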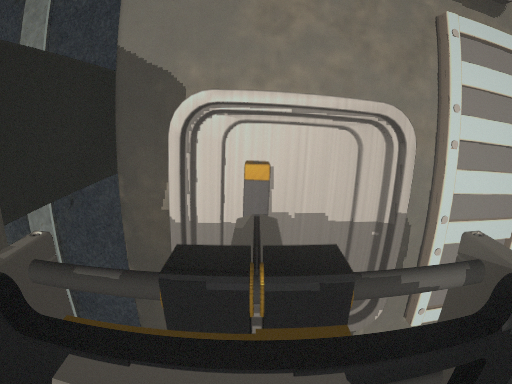

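Contact comes at TCP z≈0.0125 on the bar top (0.0185). So the real fingertips sit about 6 mm behind the TCP, not 25 mm ahead. I'll use this measured value and also locate the glassware relative to the body.

```bash
sed -i 's/zt=.0365/zt=.0055/' h.py; sed -i 's/zt=.044/zt=.0135/' h.py
python3 - <<'E'
from h import *
_,K,T=grab("top")
f=lambda p:(np.array(p,float)+.5)/3-.5+np.array([140,120])
for n,q in dict(beakerbase=(242,95),bk_l=(208,95),bk_r=(273,95),flask=(420,78),flask_l=(391,78),flask_r=(450,78)).items(): print(n,onplane(f(q),K,T,0.0)*1000)
x,y=.4259,-.0713
manip.move_straight([x,y,.05]);manip.set_gripper(.33)
print(manip.move_straight([x,y,.0055],velocity=.05,threshold=8),manip.current_tcp_pos(),manip.current_force())
manip.set_gripper(0);print(manip.current_gripper_width()*94)
manip.move_straight([x,y,.06],velocity=.15);print(manip.current_gripper_width()*94,manip.current_force())
wr("pics/w6.png");print(manip.current_time())
E
```

```text
beakerbase [[743.50985085 277.74934526]]
bk_l [[743.12025773 311.05359102]]
bk_r [[743.8645576  247.42734891]]
flask [[762.4309064  104.41328983]]
flask_l [[762.1114878  132.64384935]]
flask_r [[762.76090932  75.24727673]]
False [ 0.42607508 -0.07134875  0.00573516] [ 0.48205313  0.41112147 -0.12599778]
15.452265876781976
15.507357050443353 [-0.01456416  1.14821105 -1.54575991]
17.6167
```

View pics/w6.png

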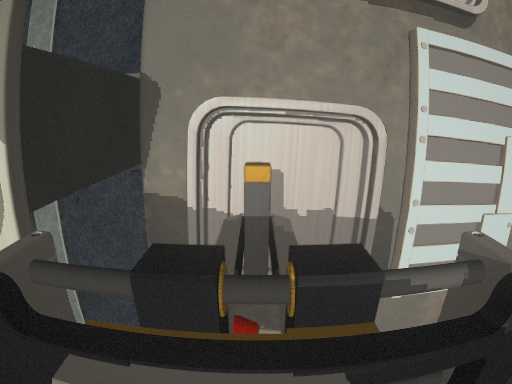

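The bar is held (15.5 mm). Moving to lane a.

```bash
python3 - <<'E'
from h import *
manip.move_straight([.4259,-.0713,.1])
hover(80,"a",.08);place(80,"a",.03);
print(manip.current_gripper_width()*94);wr("pics/w7.png");print(manip.current_time())
E
```

```text
place stop False [ 0.61291109 -0.14260492  0.03031773] [-0.12566603  0.64483088  0.51567488] 15.575594493772343
15.575594493772343
20.275
```

View pics/w7.png

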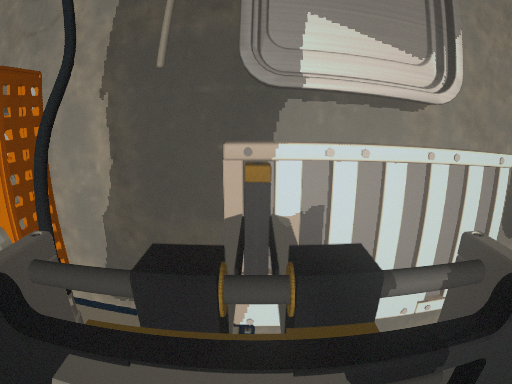

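```bash
python3 - <<'E'
from h import *
place(80,"a",.0135)
wr("pics/w8a.png")
manip.set_gripper(.3);p=manip.current_tcp_pos()
manip.move_straight([p[0],p[1],.09]);wr("pics/w8.png");print(manip.current_tcp_pos(),manip.current_time())
E
```

```text
place stop False [ 0.61306641 -0.14241103  0.0128282 ] [ 3.89076993 -0.47907132 -0.79284248] 15.4372428387944
[ 0.61194062 -0.14238442  0.0886808 ] 21.825
```

View pics/w8.png

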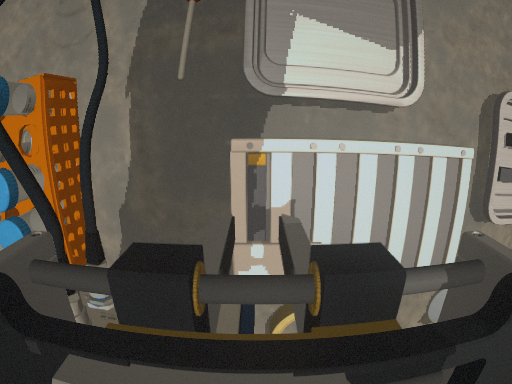

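Bar 1 lies in lane a with its ferrule near the fence. Next is the 80 mm bar in the middle pan.

```bash
cat >> h.py <<'E'
def transfer(x,y,th,L,lane,tag):
    pick(x,y,th,hov=.08)
    w=manip.current_gripper_width()*94
    if w<13: print("NO BAR");return
    p=hover(L,lane,.08)
    wr(f"pics/{tag}_h.png")
    if manip.current_gripper_width()*94<13: print("LOST");return
    if place(L,lane,dx=.0012): 
        wr(f"pics/{tag}_stop.png"); return
    manip.set_gripper(.3);p=manip.current_tcp_pos()
    manip.move_straight([p[0],p[1],.09]);wr(f"pics/{tag}.png");print("t",manip.current_time())
E
python3 - <<'E'
from h import *
im=survey("pics/t9.png")
transfer(.5444,.1926,np.radians(90.9),80,"b","b2")
E
```

```text
pan (519.7, 381.8, 169.7, 156.2, 88.1) (149, 199, 62, 58)
   bar (499.2, 379.1, 104.5, 16.6, -89.0) (163, 232, 37, 6)
   bar (540.1, 372.4, 93.7, 19.5, -89.1) (168, 217, 33, 7)
pan (566.7, 195.7, 169.6, 157.1, 88.8) (216, 184, 61, 56)
   bar (544.5, 187.0, 67.5, 16.7, -89.1) (238, 217, 24, 6)
   bar (588.3, 195.0, 117.0, 20.5, 87.3) (227, 201, 41, 8)
pan (486.6, -53.8, 132.4, 83.8, 84.3) (312, 228, 50, 32)
descend stop False 0.006161659110370497
width mm 15.759988318815275 15.4104489100707 F [ 0.03180253  0.2868151  -0.94205993] t 25.95
place stop True [ 0.61367719 -0.10136727  0.01551477] [-0.48422161  1.66555411  4.49275242] 15.493788207368574
```

```bash
python3 -c "
import cv2
a=cv2.imread('pics/b2.png');b=cv2.imread('pics/b2_h.png');import numpy as np
cv2.imwrite('pics/v.png',np.hstack([b[60:330,110:500],a[60:330,110:500]]))"
```

```text
[ WARN:0@0.029] global loadsave.cpp:275 findDecoder imread_('pics/b2.png'): can't open/read file: check file path/integrity
Traceback (most recent call last):
TypeError: 'NoneType' object is not subscriptable
```

```bash
python3 -c "
import cv2
a=cv2.imread('pics/b2_stop.png');b=cv2.imread('pics/b2_h.png');import numpy as np
cv2.imwrite('pics/v.png',np.hstack([b[60:330,110:500],a[60:330,110:500]]))"
```

```text
(no output)
```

View pics/v.png

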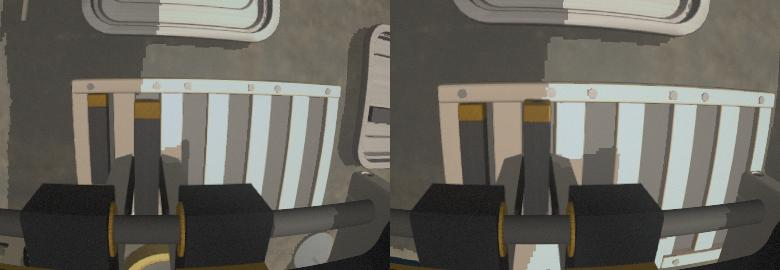

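```bash
python3 - <<'E'
from h import *
im=cv2.imread("pics/b2_stop.png")
d=manip.get_image("wrist");tcp=manip.current_tcp_pos();rot=manip.current_tool_rot()
big=cv2.resize(im,None,fx=6,fy=6,interpolation=cv2.INTER_CUBIC)
for e in(-.011,.011):
  for y in(.063,.04,.02):
    p=wproj(np.r_[rackw(-.0615+e,y),.018],d,tcp,rot)[0];cv2.circle(big,tuple(int(v) for v in (p+.5)*6-.5),3,(0,0,255),-1)
cv2.imwrite("pics/v2.png",big[800:1400,1250:1900]);print(tcp,rot)
E
```

```text
[ 0.61361877 -0.10138865  0.01545858] [ 3.14117126e+00 -8.14887002e-04 -3.13999460e+00]
```

View pics/v2.png

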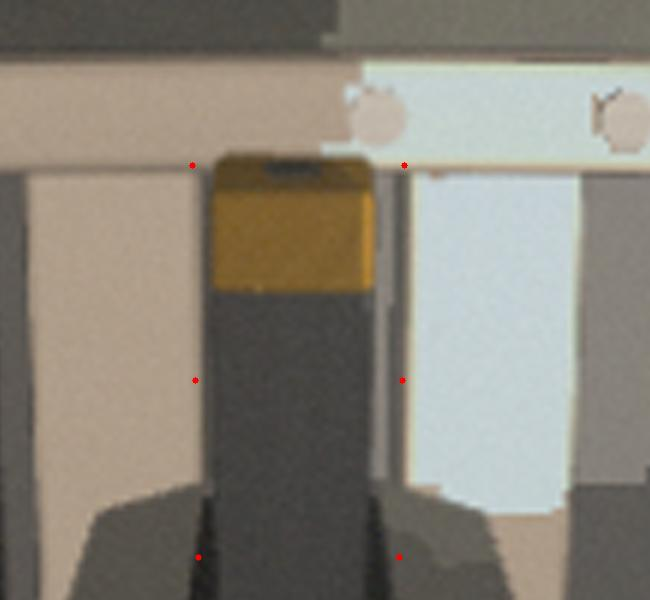

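The wrist zoom shows the ferrule end sitting on the fence edge by about 1.5–2 mm, with the sides clear. I'll lift, shift +x, and lower again.

```bash
sed -i 's/RC=np.array(.*);RY/RC=np.array([.6330,-.0393]);RY/' h.py
sed -i 's/if place(L,lane,dx=.0012)/if place(L,lane,dx=.0025)/' h.py
python3 - <<'E'
from h import *
p=manip.current_tcp_pos();manip.move_straight([p[0],p[1],.024])
q=rackw(LANES["b"],.02)+[.003,0];manip.move_straight([q[0],q[1],.024])
s=manip.move_straight([q[0],q[1],.0135],velocity=.05,threshold=10);print(s,manip.current_tcp_pos(),manip.current_force())
a=wr("pics/b2c.png")["image"]
if not s:
    manip.set_gripper(.3);p=manip.current_tcp_pos();manip.move_straight([p[0],p[1],.09])
b=wr("pics/b2d.png")["image"];print(manip.current_time())
cv2.imwrite("pics/v.png",np.hstack([a[60:330,110:500],b[60:330,110:500]]))
E
```

```text
False [ 0.61598764 -0.10081096  0.013106  ] [ 0.0970183   0.1398355  -0.65991836]
30.7
```

View pics/v.png

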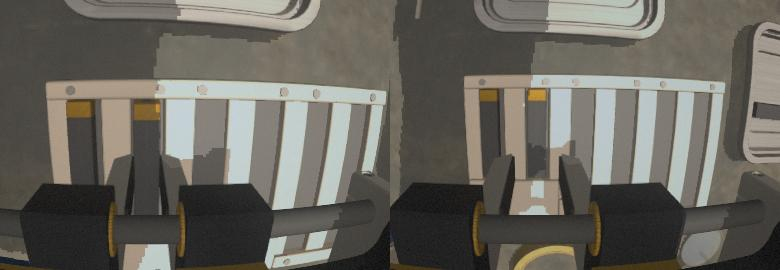

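```bash
python3 - <<'E'
from h import *
im=survey("pics/t10.png")
transfer(.588,.195,np.radians(87.4),120,"e","b3")
import os
a=cv2.imread('pics/b3_h.png');b=cv2.imread('pics/b3.png' if os.path.exists('pics/b3.png') else 'pics/b3_stop.png')
cv2.imwrite("pics/v.png",np.hstack([a[60:330,110:500],b[60:330,110:500]]))
E
```

```text
pan (518.1, 377.7, 169.6, 157.2, 88.5) (151, 200, 61, 57)
   bar (498.0, 376.0, 104.7, 17.1, 89.1) (164, 232, 37, 7)
   bar (540.1, 375.1, 105.1, 19.5, -89.1) (165, 217, 37, 7)
pan (566.8, 196.6, 170.1, 156.8, -89.2) (216, 184, 61, 56)
   bar (588.3, 195.0, 117.0, 20.5, 87.3) (227, 201, 41, 8)
pan (481.4, -41.4, 106.5, 88.6, 87.8) (313, 228, 39, 33)
descend stop False 0.0062087341279713285
width mm 15.402714463290335 15.005929476111463 F [ 0.14877464 -0.09855244 -0.33037958] t 34.8083
place stop False [0.63572018 0.02219305 0.01403948] [-0.50219921  0.87858211 -0.56502935] 15.946922356261691
t 38.65
```

View pics/v.png

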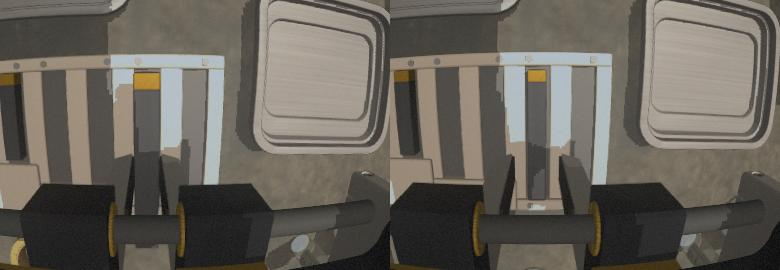

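Bar 3 (120 mm) is in lane e. The left pan appears to have moved a little, so I'll re-measure it.

```bash
python3 - <<'E'
from h import *
im=survey("pics/t11.png")
cv2.imwrite("pics/v.png",cv2.resize(im[120:310,140:400],None,fx=3,fy=3,interpolation=cv2.INTER_CUBIC))
E
```

```text
pan (519.1, 377.7, 170.7, 156.0, -89.1) (151, 200, 61, 56)
   bar (498.0, 376.0, 104.7, 17.0, 89.2) (164, 232, 37, 7)
   bar (540.1, 375.1, 105.1, 19.5, -89.1) (165, 217, 37, 7)
pan (566.8, 196.6, 170.1, 156.8, -89.2) (216, 184, 61, 56)
no pan (305, 220, 382, 292)
```

View pics/v.png

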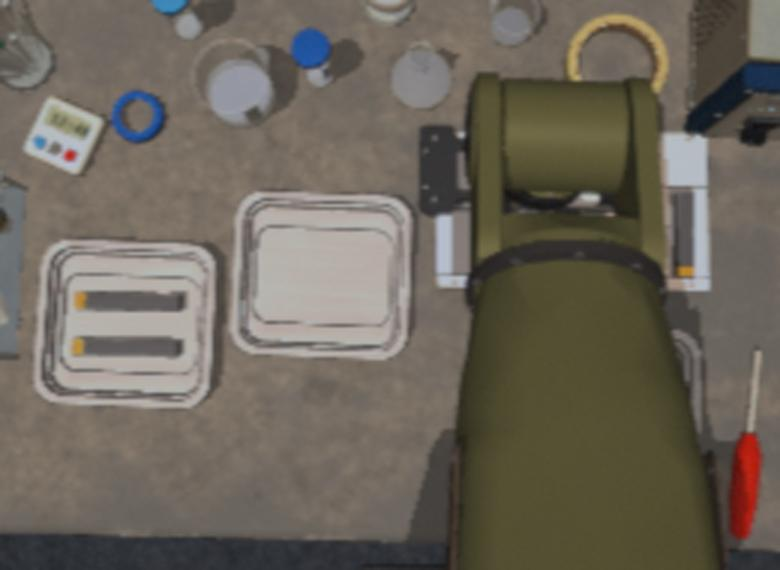

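```bash
python3 - <<'E'
from h import *
import os
transfer(.498,.376,np.radians(90),100,"c","b4")
a=cv2.imread('pics/b4_h.png');b=cv2.imread('pics/b4.png' if os.path.exists('pics/b4.png') else 'pics/b4_stop.png')
cv2.imwrite("pics/v.png",np.hstack([a[60:330,110:500],b[60:330,110:500]]))
E
```

```text
descend stop False 0.00622018543672
width mm 15.57381245792733 15.590080096521106 F [ 0.20888187 -0.00474149 -0.91132274] t 42.8167
place stop True [ 0.62513673 -0.05979419  0.0157161 ] [-2.23266142e-03 -1.04032169e+00  3.55798995e+00] 15.587198189028769
```

View pics/v.png

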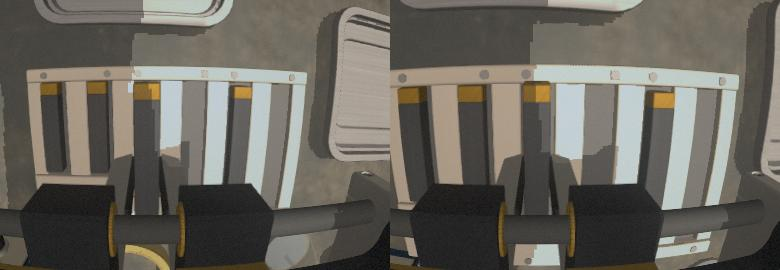

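The ferrule overlaps the fence again, so I'll apply the same correction.

```bash
python3 - <<'E'
from h import *
p=manip.current_tcp_pos();manip.move_straight([p[0],p[1],.024])
x,y=p[0]+.0035,p[1];manip.move_straight([x,y,.024])
s=manip.move_straight([x,y,.0135],velocity=.05,threshold=10);print(s,manip.current_tcp_pos(),manip.current_force())
a=wr("pics/b4c.png")["image"]
if not s:
    manip.set_gripper(.3);p=manip.current_tcp_pos();manip.move_straight([p[0],p[1],.09])
b=wr("pics/b4d.png")["image"];print(manip.current_time())
cv2.imwrite("pics/v.png",np.hstack([a[60:330,110:500],b[60:330,110:500]]))
survey("pics/t12.png")
E
```

```text
False [ 0.62852605 -0.0598027   0.0131347 ] [ 0.96570132  0.42894284 -0.64983171]
47.7167
pan (518.2, 377.8, 169.8, 157.2, 88.6) (151, 200, 61, 57)
   bar (540.1, 375.1, 105.1, 19.5, -89.1) (165, 217, 37, 7)
pan (566.8, 196.6, 170.1, 156.8, -89.2) (216, 184, 61, 56)
pan (482.7, -11.5, 96.7, 52.9, -11.9) (312, 228, 22, 32)
```

View pics/v.png

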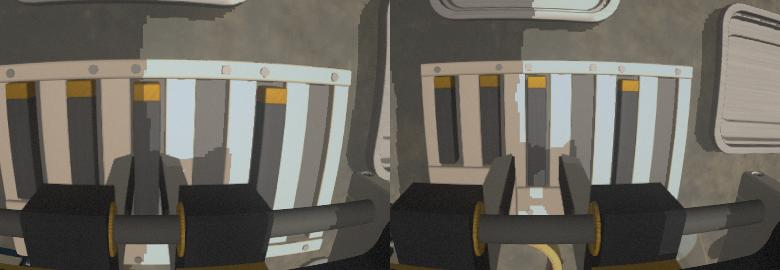

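```bash
sed -i 's/dx=.0025)/dx=.004)/' h.py; python3 - <<'E'
from h import *
import os
transfer(.540,.377,np.radians(90.6),100,"d","b5")
a=cv2.imread('pics/b5_h.png');b=cv2.imread('pics/b5.png' if os.path.exists('pics/b5.png') else 'pics/b5_stop.png')
cv2.imwrite("pics/v.png",np.hstack([a[60:330,110:500],b[60:330,110:500]]))
E
```

```text
descend stop False 0.006270769906778904
width mm 15.38748139327287 15.45432779654131 F [-0.25272441 -0.02255425 -0.25969222] t 51.9667
place stop False [ 0.62729367 -0.01884915  0.01406489] [-1.00196426 -0.33333448 -0.01165271] 15.521057017475442
t 56.05
```

View pics/v.png

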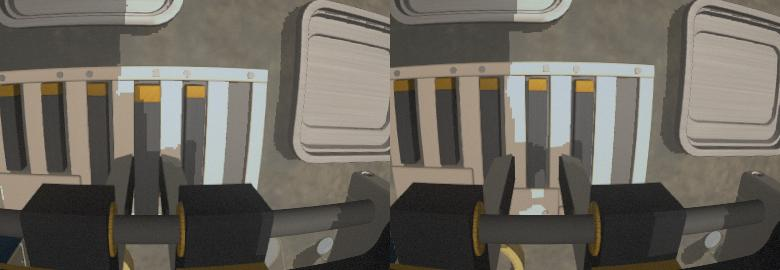

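All five bars are down. Now a precise measurement of the pans, with sub-pixel line fits on the rim's outer edges.

```bash
cat >> h.py <<'E'
def panfit(im,K,T,roi,z=.028,thr=135,f=4):
    x0,y0,x1,y1=roi
    g=cv2.cvtColor(im,cv2.COLOR_BGR2HSV)[y0:y1,x0:x1,2]
    h=cv2.resize(g,None,fx=f,fy=f,interpolation=cv2.INTER_CUBIC)
    m=(h>thr).astype(np.uint8)*255
    m=cv2.morphologyEx(m,cv2.MORPH_OPEN,np.ones((7,7),np.uint8))
    cs,_=cv2.findContours(m,cv2.RETR_EXTERNAL,cv2.CHAIN_APPROX_NONE);c=max(cs,key=cv2.contourArea)
    px=(c[:,0,:]+.5)/f-.5+[x0,y0]
    w=onplane(px,K,T,z)*1000
    ce=np.array(cv2.minAreaRect(w.astype(np.float32))[0]);q=w-ce
    S={}
    for n,(a,sg) in dict(xm=(0,-1),xp=(0,1),ym=(1,-1),yp=(1,1)).items():
        lim=45; half=[77,83][a]
        k=(np.abs(q[:,1-a])<lim)&(np.abs(sg*q[:,a]-half)<9)
        s,b=np.polyfit(q[k,1-a],q[k,a],1)
        r=np.abs(q[k,a]-s*q[k,1-a]-b);k2=r<1.5
        s,b=np.polyfit(q[k,1-a][k2],q[k,a][k2],1);S[n]=(s,b)
    cx=(S["xm"][1]+S["xp"][1])/2;cy=(S["ym"][1]+S["yp"][1])/2
    ang=np.degrees(np.mean([-S["xm"][0],-S["xp"][0],S["ym"][0],S["yp"][0]]))
    print("pan c",(ce+[cx,cy]).round(2),"size",round(S["xp"][1]-S["xm"][1],1),round(S["yp"][1]-S["ym"][1],1),"ang",round(ang,2),[round(np.degrees(v[0]),1) for v in S.values()])
    return np.r_[(ce+[cx,cy])/1000,np.radians(ang)]
E
python3 - <<'E'
from h import *
im,K,T=grab("top","pics/t13.png")
panfit(im,K,T,(140,190,216,265));panfit(im,K,T,(211,175,283,248))
im0=cv2.imread("pics/t11.png")
im0=cv2.imread("pics/top1.png");panfit(im0,K,T,(305,220,382,292));panfit(im0,K,T,(140,190,216,265));panfit(im0,K,T,(211,175,283,248))
E
```

```text
pan c [518.85 377.84] size 152.7 165.2 ang -1.17 [np.float64(1.2), np.float64(1.5), np.float64(-1.0), np.float64(-1.0)]
pan c [567.33 195.87] size 152.8 165.3 ang -1.22 [np.float64(1.0), np.float64(1.4), np.float64(-0.8), np.float64(-1.5)]
pan c [446.97 -71.47] size 151.3 164.2 ang -1.71 [np.float64(1.6), np.float64(1.8), np.float64(-1.2), np.float64(-2.3)]Traceback (most recent call last):
  File "<stdin>", line 5, in <module>
  File "h.py", line 120, in panfit
    s,b=np.polyfit(q[k,1-a][k2],q[k,a][k2],1);S[n]=(s,b)
        ~~~~~~~~~~^^^^^^^^^^^^^^^^^^^^^^^^^^^
    raise TypeError("expected non-empty vector for x")
TypeError: expected non-empty vector for x
```

```bash
cat >> h.py <<'E'
def rimpt(c,d=.073):
    return c[:2]-d*np.array([np.cos(c[2]),np.sin(c[2])])
def grabpan(c,zt=.0125,lift=.06):
    p=rimpt(c);yaw=PI/2+c[2]
    manip.goto([p[0],p[1],.09],down(yaw));manip.set_gripper(.33)
    wr("pics/pg_h.png")
    s=manip.move_straight([p[0],p[1],zt],velocity=.08,threshold=8);print("desc",s,manip.current_tcp_pos(),manip.current_force())
    if s: return
    manip.set_gripper(0);print("w",manip.current_gripper_width()*94)
    manip.move_straight([p[0],p[1],zt+lift],velocity=.05);print("w",manip.current_gripper_width()*94,manip.current_force(),manip.current_wrist_torque())
E
python3 - <<'E'
from h import *
grabpan(np.array([.51885,.37784,np.radians(-1.2)]))
wr("pics/p1.png");im,_,_=grab("scene","pics/p1s.png");print(manip.current_time(),manip.current_tcp_pos())
E
```

```text
desc False [0.44616354 0.37957042 0.01307303] [-0.44436352 -0.37155543  0.5486273 ]
w 7.998937172478472
w 7.823064901239048 [ 0.34037194 -0.0173621  -1.63296992] [-0.14107758  0.19384052  0.02407752]
61.4917 [0.44576418 0.3792739  0.07219377]
```

View pics/p1.png

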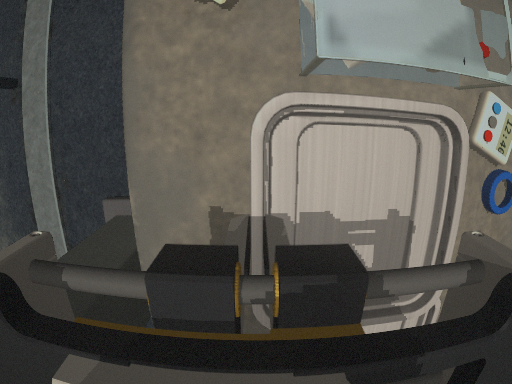

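View pics/p1s.png

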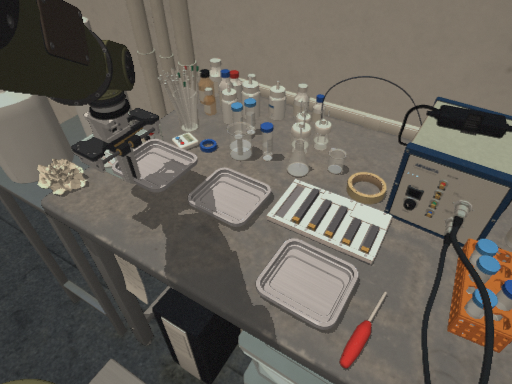

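The pan is held level with a rim width of 7.8 mm. I'll carry it over the middle pan.

```bash
python3 - <<'E'
from h import *
im,K,T=grab("top","pics/t14.png");c=panfit(im,K,T,(211,175,283,248))
p=manip.current_tcp_pos();manip.move_straight([p[0],p[1],.09])
r=rimpt(c);manip.move_straight([r[0],r[1],.09],rot=down(PI/2+c[2]),velocity=.12)
manip.move_straight([r[0],r[1],.045],velocity=.08)
print(manip.current_tcp_pos(),manip.current_gripper_width()*94,r)
wr("pics/p2.png");grab("scene","pics/p2s.png");grab("top","pics/p2t.png")
a=cv2.imread("pics/p2s.png")[120:280,140:360];b=cv2.imread("pics/p2t.png")[150:280,130:330]
cv2.imwrite("pics/v.png",cv2.resize(a,None,fx=3.5,fy=3.5,interpolation=cv2.INTER_CUBIC));cv2.imwrite("pics/v2.png",cv2.resize(b,None,fx=4,fy=4,interpolation=cv2.INTER_CUBIC))
E
```

```text
Traceback (most recent call last):
  File "h.py", line 120, in panfit
    s,b=np.polyfit(q[k,1-a][k2],q[k,a][k2],1);S[n]=(s,b)
        ~~~~~~~~~~^^^^^^^^^^^^^^^^^^^^^^^^^^^
TypeError: expected non-empty vector for x
```

The ROI probably caught the lifted pan. Viewing the top picture.

```bash
python3 - <<'E'
from h import *
b=cv2.imread("pics/t14.png")
cv2.imwrite("pics/v2.png",cv2.resize(b[150:290,130:390],None,fx=3,fy=3,interpolation=cv2.INTER_CUBIC))
_,K,T=grab("top")
for roi in [(214,178,283,248),(213,178,283,248),(216,180,282,245)]:
    try: panfit(b,K,T,roi)
    except Exception as e: print(e)
print(filled(panmask(b),(212,175,283,248)).__len__(), [cv2.boundingRect(c) for c in filled(panmask(b),(212,175,283,248))])
try: print(panfit(b,K,T,(305,220,382,292)))
except Exception as e: print(e)
E
```

```text
expected non-empty vector for x
expected non-empty vector for x
expected non-empty vector for x
1 [(218, 184, 59, 56)]
pan c [447.   -71.57] size 152.2 165.3 ang -1.7 [np.float64(1.5), np.float64(1.8), np.float64(-1.2), np.float64(-2.4)]
[ 0.44700121 -0.07156571 -0.02970759]
```

View pics/v2.png

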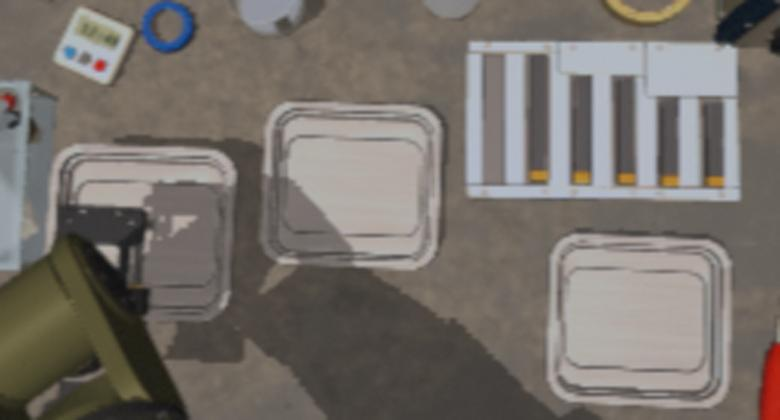

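That is only an arm shadow on the middle pan: the top and right edges are unchanged, and the right pan is also unmoved. I'll carry on with the earlier fit.

```bash
python3 - <<'E'
from h import *
c=np.array([.56733,.19587,np.radians(-1.2)])
p=manip.current_tcp_pos();manip.move_straight([p[0],p[1],.09])
r=rimpt(c);manip.move_straight([r[0],r[1],.09],rot=down(PI/2+c[2]),velocity=.12)
manip.move_straight([r[0],r[1],.045],velocity=.08)
print(manip.current_tcp_pos(),manip.current_tool_rot(),manip.current_gripper_width()*94,r)
wr("pics/p2.png");grab("scene","pics/p2s.png");grab("top","pics/p2t.png")
a=cv2.imread("pics/p2s.png")[120:280,140:360];b=cv2.imread("pics/p2t.png")[150:280,130:330]
cv2.imwrite("pics/v.png",cv2.resize(a,None,fx=3.5,fy=3.5,interpolation=cv2.INTER_CUBIC));cv2.imwrite("pics/v2.png",cv2.resize(b,None,fx=4,fy=4,interpolation=cv2.INTER_CUBIC))
E
```

```text
[0.49454067 0.19748396 0.04523893] [ 3.14128059e+00 -1.07325477e-04  1.54987589e+00] 7.518651516533874 [0.49434601 0.1973988 ]
```

View pics/v.png

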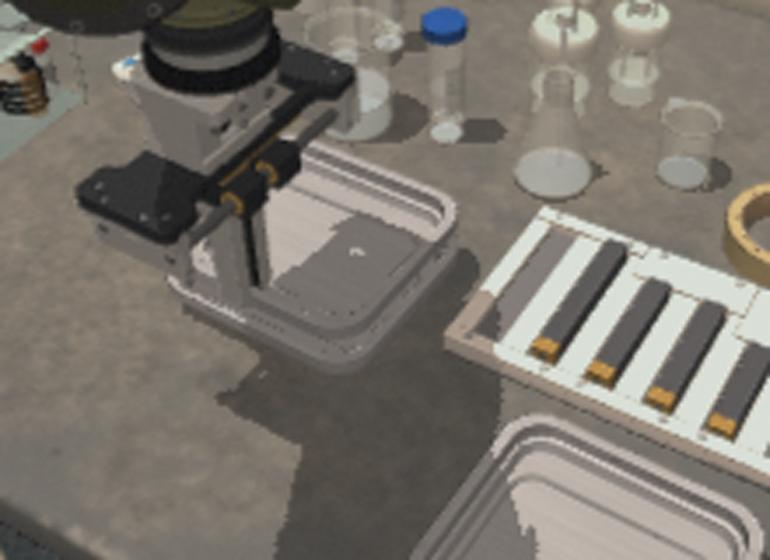

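View pics/p2.png

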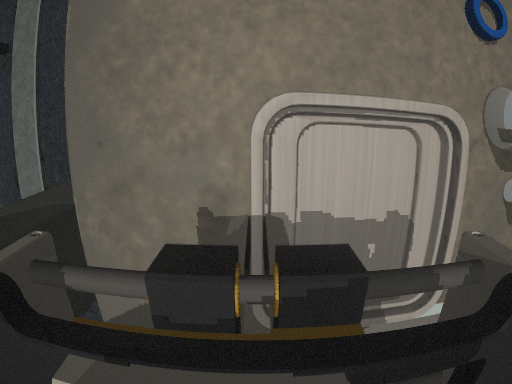

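View pics/v2.png

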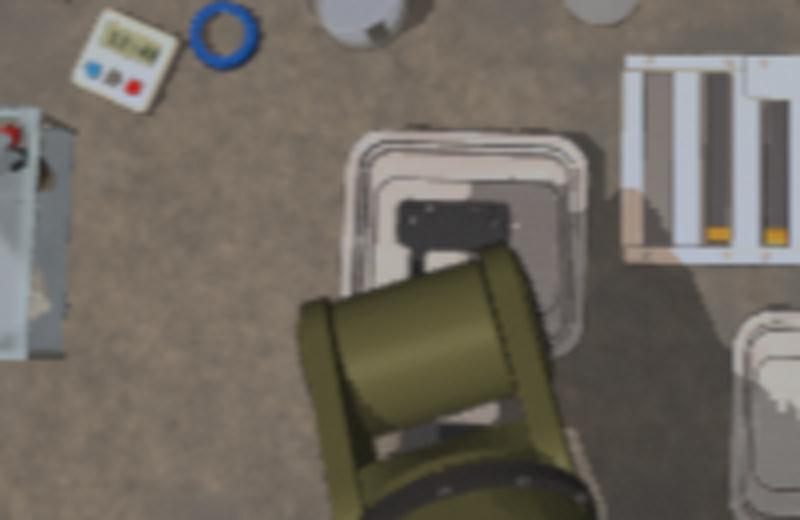

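Aligned in all three views. Lowering until contact.

```bash
python3 - <<'E'
from h import *
p=manip.current_tcp_pos()
s=manip.move_straight([.49434,.1974,.0235],velocity=.03,threshold=4);print(s,manip.current_tcp_pos(),manip.current_force(),manip.current_gripper_width()*94)
wr("pics/p3.png");grab("scene","pics/p3s.png")
a=cv2.imread("pics/p3s.png")[120:280,140:360];cv2.imwrite("pics/v.png",cv2.resize(a,None,fx=3.5,fy=3.5,interpolation=cv2.INTER_CUBIC))
E
```

```text
True [0.49403383 0.1973294  0.02455397] [-0.49948245 -0.58287917  5.80136949] 7.5170261019218705
```

View pics/v.png

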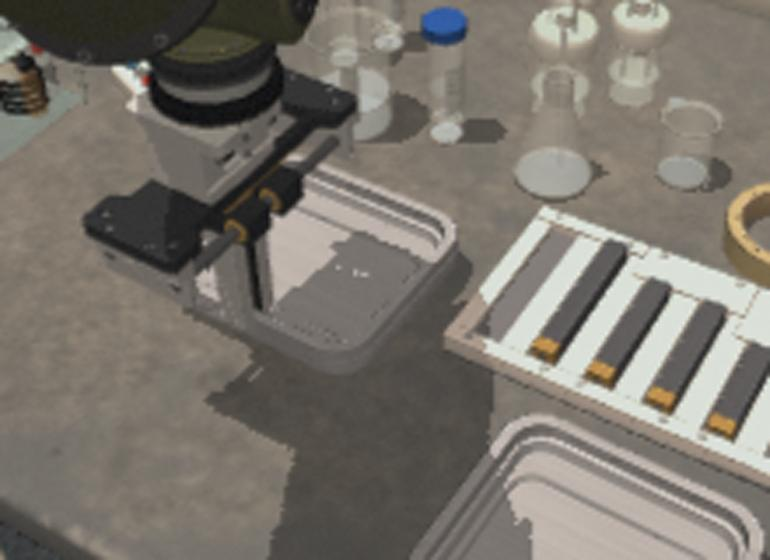

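Contact at TCP z 0.0246, exactly the nested height. Release, then the right pan.

```bash
python3 - <<'E'
from h import *
manip.set_gripper(.25);p=manip.current_tcp_pos();manip.move_straight([p[0],p[1],.1])
im,K,T=grab("top","pics/t15.png")
cv2.imwrite("pics/v2.png",cv2.resize(im[150:290,130:390],None,fx=3,fy=3,interpolation=cv2.INTER_CUBIC))
try: panfit(im,K,T,(305,220,382,292))
except Exception as e: print(e)
print(manip.current_time())
E
```

```text
expected non-empty vector for x
66.3667
```

View pics/v2.png

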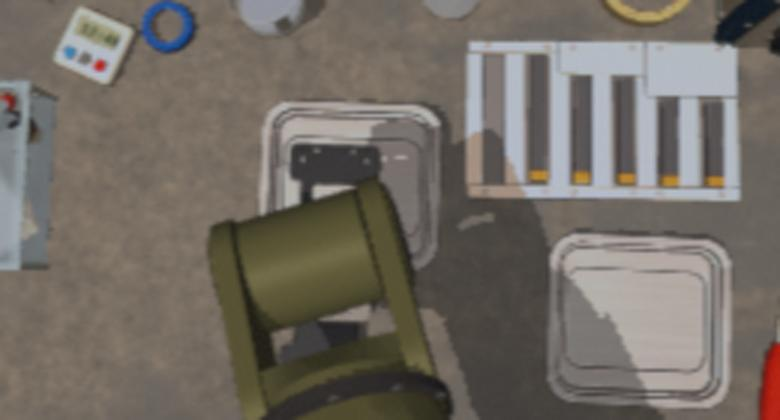

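```bash
python3 - <<'E'
from h import *
c=np.array([.4470,-.07157,np.radians(-1.7)]);r=rimpt(c)
manip.goto([r[0],r[1],.09],down(PI/2+c[2]))
im,K,T=grab("top","pics/t16.png");wr("pics/p4.png")
cv2.imwrite("pics/v2.png",cv2.resize(im[150:290,130:390],None,fx=3,fy=3,interpolation=cv2.INTER_CUBIC))
for z in (.028,.040):
  try: panfit(im,K,T,(211,170,283,248),z=z)
  except Exception as e: print(e)
print(r,manip.current_tcp_pos(),manip.current_time())
E
```

```text
expected non-empty vector for x
expected non-empty vector for x
[ 0.37403213 -0.06940436] [ 0.37459983 -0.06881215  0.08998385] 67.5917
```

View pics/v2.png

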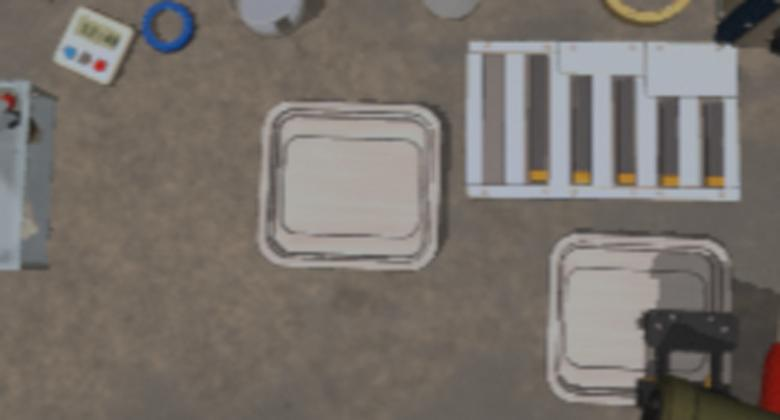

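View pics/p4.png

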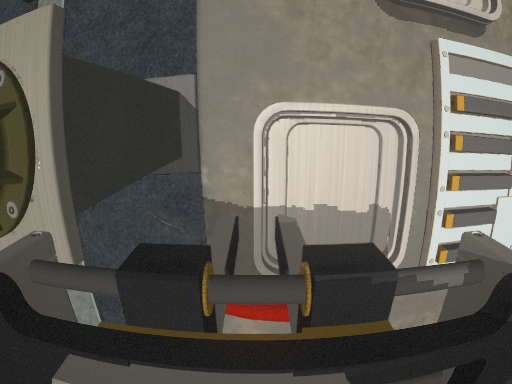

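```bash
python3 - <<'E'
from h import *
im=cv2.imread("pics/t16.png");_,K,T=grab("top")
for thr in (120,125,130,135):
  for z in (.028,.040):
    try: print(thr,z);panfit(im,K,T,(214,178,284,250),z=z,thr=thr)
    except Exception as e: print(e)
x0,y0,x1,y1=(214,178,284,250)
h=cv2.resize(cv2.cvtColor(im,cv2.COLOR_BGR2HSV)[y0:y1,x0:x1,2],None,fx=4,fy=4,interpolation=cv2.INTER_CUBIC)
cv2.imwrite("pics/v2.png",np.hstack([h,(h>125).astype(np.uint8)*255]))
E
```

```text
120 0.028
pan c [566.55 197.67] size 155.1 169.1 ang -0.74 [np.float64(1.3), np.float64(1.2), np.float64(-0.9), np.float64(0.5)]
120 0.04
pan c [565.66 196.85] size 153.4 167.3 ang -0.71 [np.float64(1.3), np.float64(1.2), np.float64(-0.9), np.float64(0.5)]
125 0.028
pan c [566.65 197.35] size 154.6 167.5 ang -1.05 [np.float64(1.2), np.float64(1.5), np.float64(-0.8), np.float64(-0.6)]
125 0.04
pan c [565.76 196.53] size 152.9 165.7 ang -1.03 [np.float64(1.2), np.float64(1.5), np.float64(-0.8), np.float64(-0.6)]
130 0.028
pan c [566.82 197.23] size 153.9 166.8 ang -1.17 [np.float64(1.6), np.float64(1.3), np.float64(-1.1), np.float64(-0.7)]
130 0.04
pan c [565.93 196.42] size 152.2 165.0 ang -1.14 [np.float64(1.5), np.float64(1.3), np.float64(-1.1), np.float64(-0.7)]
135 0.028
expected non-empty vector for x
135 0.04
expected non-empty vector for x
```

View pics/v2.png

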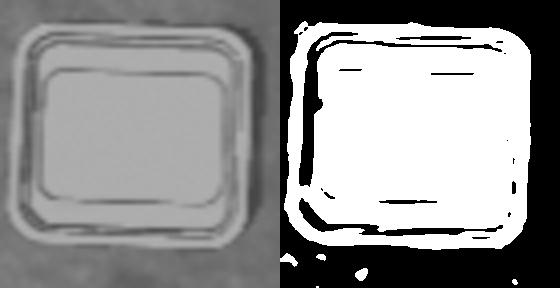

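The upper pan of the nest measures (0.566, 0.1965) at rim height 0.040 with correct size, so it is nested. Now the right pan.

```bash
python3 - <<'E'
from h import *
grabpan(np.array([.4470,-.07157,np.radians(-1.7)]))
p=manip.current_tcp_pos();manip.move_straight([p[0],p[1],.10])
c=np.array([.566,.1965,np.radians(-1.2)]);r=rimpt(c)
# route back round the rack (near side), pan stays over the bench
manip.move_straight([.42,.19,.10],rot=down(PI/2+c[2]),velocity=.15)
manip.move_straight([r[0],r[1],.10],velocity=.12)
manip.move_straight([r[0],r[1],.055],velocity=.08)
print(manip.current_tcp_pos(),manip.current_tool_rot(),manip.current_gripper_width()*94,r,manip.current_force(),manip.current_time())
wr("pics/p5.png");grab("scene","pics/p5s.png");grab("top","pics/p5t.png")
a=cv2.imread("pics/p5s.png")[120:280,140:360];b=cv2.imread("pics/p5t.png")[150:280,130:330]
cv2.imwrite("pics/v.png",cv2.resize(a,None,fx=3.5,fy=3.5,interpolation=cv2.INTER_CUBIC));cv2.imwrite("pics/v2.png",cv2.resize(b,None,fx=4,fy=4,interpolation=cv2.INTER_CUBIC))
E
```

```text
desc False [ 0.37429206 -0.06948554  0.01285828] [ 0.07521196 -0.24987253  0.08612983]
w 7.715731630701128
w 7.566088658071763 [ 0.00582966 -0.79680382 -1.32215752] [-0.05614441  0.14797254 -0.0576545 ]
[0.49320892 0.19811607 0.05527425] [ 3.14119286e+00 -1.31537732e-04  1.54989281e+00] 7.662128621363209 [0.49301601 0.1980288 ] [-0.78206431 -0.28640065 -1.26540575] 74.9833
```

View pics/v.png

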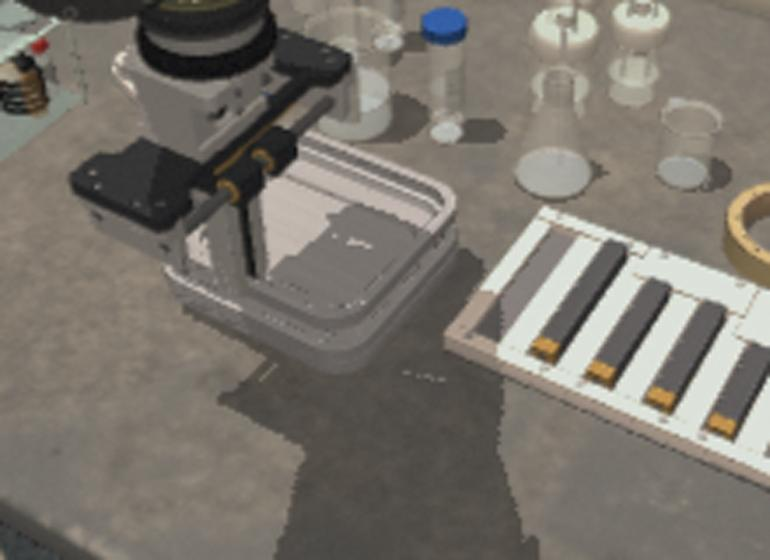

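View pics/v2.png

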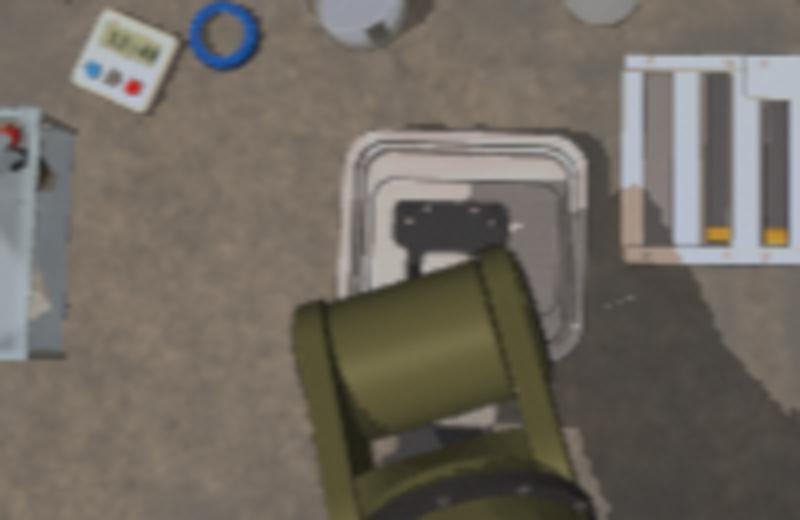

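View pics/p5.png

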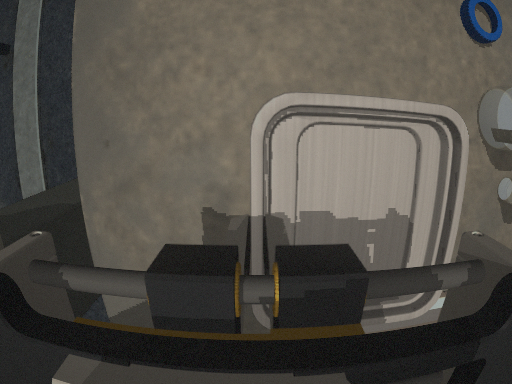

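Aligned again. Lowering; the nested TCP z should be about 0.0365.

```bash
python3 - <<'E'
from h import *
s=manip.move_straight([.4931,.1978,.0350],velocity=.03,threshold=4);print(s,manip.current_tcp_pos(),manip.current_force(),manip.current_gripper_width()*94)
wr("pics/p6.png");grab("scene","pics/p6s.png")
if s and manip.current_tcp_pos()[2]<.0385:
    manip.set_gripper(.25);p=manip.current_tcp_pos();manip.move_straight([p[0],p[1],.12])
    manip.goto([.36,-.10,.2],down(PI/2))
    im,K,T=grab("top","pics/t17.png");sc,_,_=grab("scene","pics/s17.png")
    for thr in(125,130,135):
        try: panfit(im,K,T,(211,175,283,248),z=.052,thr=thr)
        except Exception as e: print(e)
    cv2.imwrite("pics/v2.png",cv2.resize(im[130:290,130:390],None,fx=3,fy=3,interpolation=cv2.INTER_CUBIC))
    cv2.imwrite("pics/v.png",cv2.resize(sc[120:280,140:400],None,fx=3,fy=3,interpolation=cv2.INTER_CUBIC))
print(manip.current_time())
E
```

```text
True [0.49277955 0.19777734 0.03654113] [-0.56407334 -0.43932102  7.18989268] 7.866157610263004
pan c [564.29 196.78] size 153.4 166.1 ang -0.19 [np.float64(-0.8), np.float64(0.9), np.float64(-0.8), np.float64(0.1)]
pan c [564.59 196.65] size 152.5 165.4 ang -0.58 [np.float64(0.2), np.float64(0.8), np.float64(-0.9), np.float64(-0.4)]
pan c [564.59 196.49] size 152.0 164.7 ang -0.7 [np.float64(0.3), np.float64(0.8), np.float64(-1.3), np.float64(-0.5)]
78.375
```

View pics/v.png

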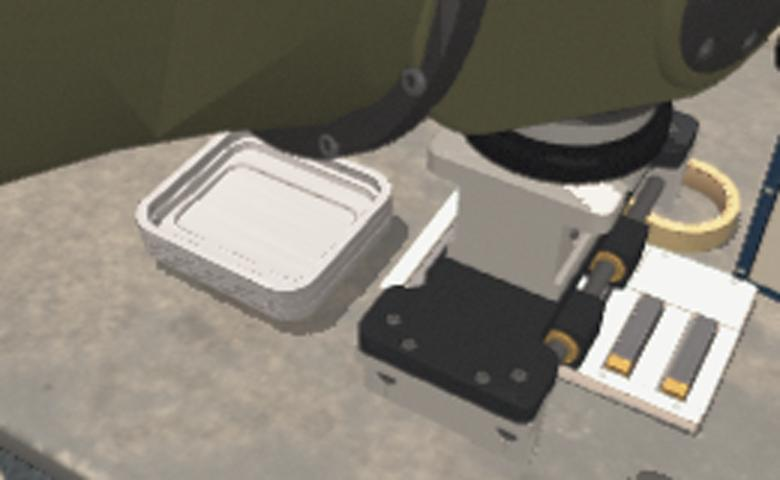

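View pics/v2.png

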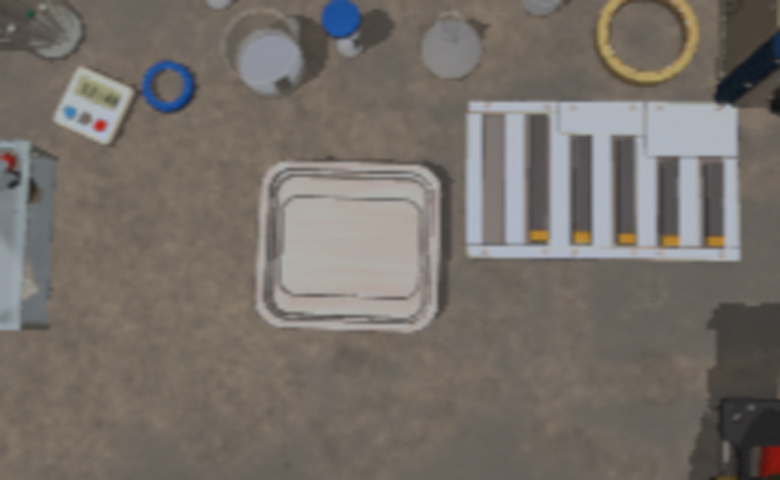

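```bash
python3 - <<'E'
from h import *
manip.move_j([1.116,.3,1.521,0,1.321,-.067])
im,K,T=grab("top","pics/t18.png");sc,Ks,Ts=grab("scene","pics/s18.png")
h=cv2.cvtColor(cv2.resize(im,None,fx=4,fy=4,interpolation=cv2.INTER_CUBIC),cv2.COLOR_BGR2HSV)
m=((h[...,2]<108)|((h[...,1]>90)&(h[...,0]>10)&(h[...,0]<30))).astype(np.uint8)*255
M=np.zeros_like(m);M[167*4:215*4,288*4:374*4]=m[167*4:215*4,288*4:374*4]
c,s=np.cos(RY),np.sin(RY)
for b in cv2.findContours(M,0,cv2.CHAIN_APPROX_NONE)[0]:
    if cv2.contourArea(b)<800: continue
    w=onplane((b[:,0,:]+.5)/4-.5,K,T,.024)-RC; q=np.c_[c*w[:,0]+s*w[:,1],-s*w[:,0]+c*w[:,1]]*1000
    print(cv2.minAreaRect(q.astype(np.float32)))
def two(z):
    cv2.imwrite("pics/v.png",cv2.resize(sc[150:280,180:400],None,fx=3.5,fy=3.5,interpolation=cv2.INTER_CUBIC))
two(0);print(manip.current_time())
E
```

```text
((-101.9908218383789, 21.98196029663086), (19.51154899597168, 81.0262680053711), 0.3332868218421936)
((-60.750030517578125, 20.354196548461914), (84.18736267089844, 18.768064498901367), 89.29116821289062)
((-20.26517105102539, 10.225406646728516), (18.897424697875977, 101.07703399658203), 0.7964096069335938)
((20.188880920410156, 9.940715789794922), (101.2739028930664, 17.578697204589844), 89.79415893554688)
((60.947383880615234, 0.8518028259277344), (18.624353408813477, 122.14631652832031), 0.4097132980823517)
80.7167
```

View pics/v.png

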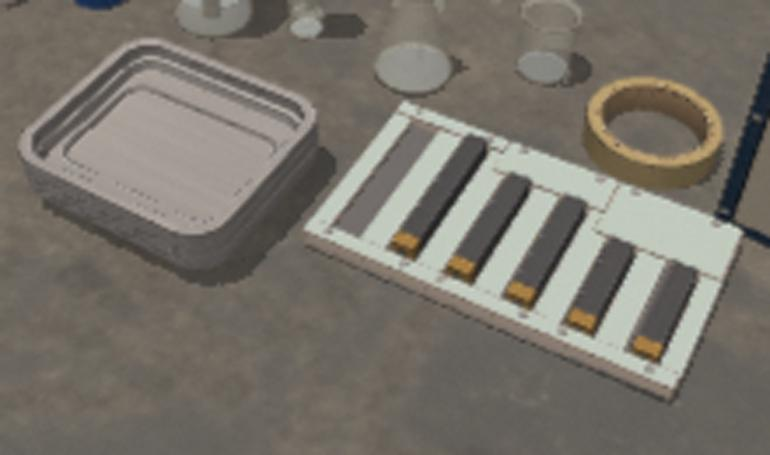

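View pics/s18.png

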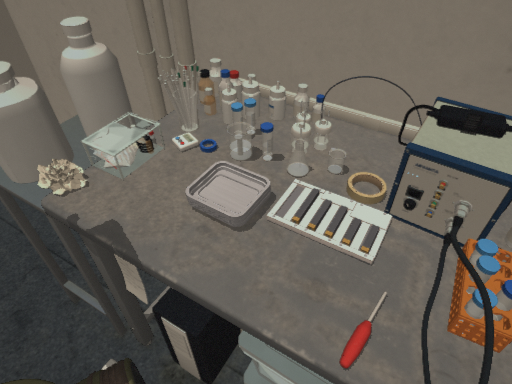

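```bash
python3 - <<'E'
from h import *
out=[]
c=np.array([.5648,.1967]);a=np.radians(-.9);R=np.array([[np.cos(a),-np.sin(a)],[np.sin(a),np.cos(a)]])
for n,f in(("top","t18"),("scene","s18")):
    im=cv2.imread(f"pics/{f}.png");_,K,T=grab(n)
    x0,y0=(210,175) if n=="top" else (180,155)
    big=cv2.resize(im[y0:y0+80,x0:x0+95],None,fx=4,fy=4,interpolation=cv2.INTER_CUBIC)
    for z,col in((.052,(0,0,255)),(.028,(255,0,0))):
      for t in np.linspace(-.045,.045,7):
        for q in((-.077,t),(.077,t),(t,.083),(t,-.083)):
            p=proj(np.r_[c+R@np.array(q),z],K,T)[0];p=((p-[x0,y0])+.5)*4-.5
            cv2.circle(big,tuple(int(v) for v in p),1,col,-1)
    out.append(big)
cv2.imwrite("pics/v.png",np.hstack(out))
E
```

```text
(no output)
```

View pics/v.png

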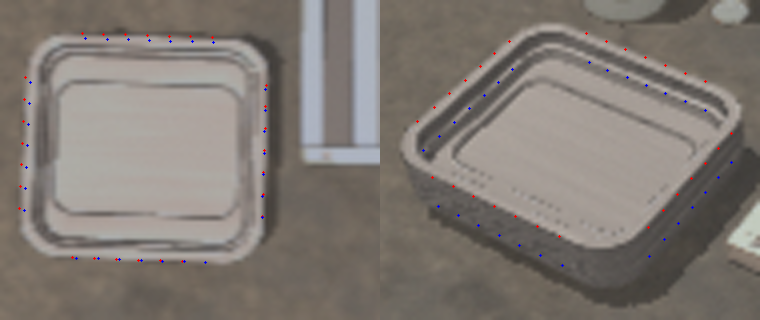

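The predicted top rim (z = 52 mm, red dots) lies on all four rim edges in both views, so the stack is level and nested. Handing in.

```bash
python3 -c "
from rig import manip
print(manip.current_time(),manip.finish_job())"
```

```text
the job is handed in; nothing more can be done
80.8167 None
```

All five bars present are in lanes of the matching row, the three pans are nested in one stack on the bench, and the job was handed in at 80.8 s. The hand-in reports no verdict.

**Bars:** The two 80 mm bars are in lanes 1 and 2, the two 100 mm bars in lanes 3 and 4, and the one 120 mm bar in lane 5, counting from the rack's -x side. In the last top view:
- Every bar was on its lane centre within about 1 mm.
- Every bar was within about 2 mm of its lane-length centre and 0.8° of parallel.
- I did not measure the bars' final heights by triangulation. Each was released about 2 mm above the floor inside its lane, and the scene picture shows them flat.

**Pans:** Both placed pans touched down at exactly the nested height, 12 mm apart. The top pan's edges match a level rim at 52 mm on all four sides in both views. Its measured centre differs by about 3 mm from where I first measured the bottom pan, against the 7 mm limit. The glassware is standing.

**What disagreed or went wrong:**
- **Fingertips:** They are about 6 mm behind the TCP, where the text says 25 mm ahead. My first grasp closed on air, so I found the true height with a touch probe and used that from then on.
- **Fence contacts:** Two bars touched the rack's fence on the way down. I lifted each one, shifted it about 3 mm and reseated it. The first 80 mm bar also brushed the fence on its way in and sits close to it, within limits.
- **Left pan:** It shifted about 4 mm during the run. I re-measured it before touching it.

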